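# Sort pot-rail collars under the shelf lamp

### The job

We are putting up the pot rail: push the lamp switch hidden under the shelf's lip up from below to put the light on, then try every collar on the rail gauge, one after another from the smallest to the largest: slide it gently over the pin until it rests on the foot or is stopped by the cone, let it sit there a moment, and stand those that go all the way down upright in the pine tray and those that are too tight in the baking tin. When all are sorted, push the switch once more to put the light off, and leave everything else on the counter where it is.

Things in the scene. Friction and masses are not known exactly. Their poses are not given: they have to be found in the camera images.
- shelf: pine counter shelf, fixed, 150 deep (x) x 240 mm wide (y), front to its own -x. Origin under its centre. Top board: underside z = 210, top 225 mm; its front edge (the lip, x = -75 mm) overhangs the sides, which start at x = -15 mm. Jars on the board from x = 25 mm, to z = 290; cups in the foot from x = 10 mm. A brass mark on the lip lies right above the switch
- switch_bar (a point): centre of the lamp's push bar under the lip: round, 14 mm thick, 84 mm long along the shelf's y, 20 mm behind the lip's edge, its lowest line 33 mm below the board's underside; nothing in front or below. It is pushed straight up: a closed gripper tilted about 45 degrees (fingers ahead and down) reaches under the lip and lifts it with the upper side of the fingertips. Axes as shelf
- lamp_switch (a joint): travel of the push bar in m, 0 at rest, up to 0.006 fully up; 1.2 N to start, 4 N fully up; springs back when let go. Each push past 0.004, kept for a moment (0.3 s is plenty), changes the lamp over
- gauge: rail gauge, fixed: wooden foot 68 mm across, 20 mm high, with an upright steel pin at its centre, 20 mm thick up to z = 50 mm, then a 45-degree cone to 10 mm at z = 60 mm and a rounded nose to z = 66 mm. Origin under the foot. A collar that fits goes down to the foot (underside z = 20 mm); a tight one stops on the cone (underside about z = 55 mm): keep it between the fingers
- pine_tray: shallow pine tray, fixed, outside 130 (x) x 210 (y) x 28 mm, walls and floor 5 mm. Origin under its centre
- baking_tin: shallow dark steel baking tin with rolled rim and a wire handle at each end, fixed, outside 130 (x) x 210 (y) x 28 mm (wire handles reach to y = +-128 mm at z = 24 mm, look only), walls and floor 5 mm. Origin under its centre
- collar_a: steel collar (short tube) standing upright, 34 mm across and 24 mm tall, number 1 in size of six (a smallest, f largest; some are absent). Its bore is either 24 mm or 15 mm: which, the gauge shows. Origin at the centre of its underside; z along its bore
- collar_b: steel collar (short tube) standing upright, 38 mm across and 29 mm tall, number 2 in size of six (a smallest, f largest; some are absent). Its bore is either 24 mm or 15 mm: which, the gauge shows. Origin at the centre of its underside; z along its bore
- collar_c: steel collar (short tube) standing upright, 42 mm across and 34 mm tall, number 3 in size of six (a smallest, f largest; some are absent). Its bore is either 24 mm or 15 mm: which, the gauge shows. Origin at the centre of its underside; z along its bore
- collar_d: steel collar (short tube) standing upright, 46 mm across and 39 mm tall, number 4 in size of six (a smallest, f largest; some are absent). Its bore is either 24 mm or 15 mm: which, the gauge shows. Origin at the centre of its underside; z along its bore
- collar_e: steel collar (short tube) standing upright, 50 mm across and 44 mm tall, number 5 in size of six (a smallest, f largest; some are absent). Its bore is either 24 mm or 15 mm: which, the gauge shows. Origin at the centre of its underside; z along its bore
- collar_f: steel collar (short tube) standing upright, 54 mm across and 49 mm tall, number 6 in size of six (a smallest, f largest; some are absent). Its bore is either 24 mm or 15 mm: which, the gauge shows. Origin at the centre of its underside; z along its bore
- mug: bystander, to be left alone: blue china mug, 80 mm across and 90 mm tall, handle at its +y; origin under its centre
- pepper_mill: bystander, to be left alone: dark turned pepper mill, 54 mm across, 150 mm tall; origin under its centre
- spice_jar: bystander, to be left alone: small amber glass jar, 38 mm across, 50 mm tall, standing among the collars; origin under its centre
- screwdriver: bystander, to be left alone: screwdriver lying flat, about 200 mm long along its x, handle to -x
- wood_spoon: bystander, to be left alone: wooden spoon lying flat along its x
- screw_box: bystander, to be left alone: closed cardboard box 60 x 90 x 35 mm; origin under its centre
- rail_finial: bystander, to be left alone: brass end knob, 32 mm across, 22 mm tall, standing by the trays; origin under its centre
Mind the look-alikes: they are no part of the job. What is shaped like the collar_e but turquoise is not meant.

How it is judged:
By the outcome, as a careful person would: the job done as asked, in the order asked, and still so for the second after the job is handed in, with the robot touching nothing.
Of collar_a, collar_b, collar_c, collar_d, collar_e, collar_f only 4 to 5 are there at a start; the rules pass over those that are not, and their reading is None.
At some moment in a run one of collar_a, collar_b, collar_c, collar_d, collar_e, collar_f may be knocked a few centimetres aside while the robot is not near it.
Once in a run the grip may slacken for a moment while it holds something.
It also fails if it takes over 210 s, if anything falls off the work surface, if the arm or the gripper's body presses on something with over 40 N, if the wrist force passes 120 N, or if a joint passes its speed limit or range.

### The arm

A 6-joint arm with a two-finger parallel gripper is mounted at the origin on the work surface. World frame = base frame: x ahead of the robot, y to its left, z up, the work surface at z = 0. Lengths are in m, angles in degrees, forces in N, time in s.
With the tool pointing down it reaches from about 0.4 to 0.825 m from the base axis. Payload 7 kg.
Tool frame: the origin (TCP) lies on the centre line of the jaws, within the pads' length; the fingertips stand 8 mm ahead of it and the grasp point (between the pads) lies 11 mm behind it; z points along the fingers, y is the line along which they close (so a half turn about z gives the same grasp; the last joint's range is limited). The gripper opens to 88 mm and grips with 3 to 60 N. Pads are 19 mm wide; open, the fingers measure 130 mm over their backs; the gripper's body (78 mm by 193 mm) begins 47 mm behind the grasp point.
Start: joints at [82.684, 20.546, 0.682, 0, -70.136, -16.507], TCP at [0.273, 0.617, 0.235] pointing down, gripper open.
Joint ranges: [-176.03, 176.03], [-82.01, 121.73], [-58.28, 71.71], [-173.87, 95.51], [-174.79, -0.11], [-173.66, 173.66]. Speed limits (degrees/s): [136.94, 136.94, 172.46, 180, 180, 180].

### API

Orientations are given as [roll, pitch, yaw] about the fixed x, y, z axes, in that order (R = Rz(yaw) Ry(pitch) Rx(roll)).
In Python, from plant import ctrl, vision gives the robot as it stands. The module is installed in compiled form; this text tells all that it offers.
- The arm moves only by the tool move_arm, never from a script. Its argument "moves" is one flat list of numbers, 7 for each row, row after row: the finger opening in cm, from 0 to 8.76, then the shift along the tool's x, y, z in cm, then the turn, a rotation vector about the tool's x, y, z in rad. A call has 1 to 8 rows; each row shifts and turns the commanded pose from where the row before left it, along the tool's axes as they then stand; what a row does not reach is not made up. A row lasts 1/10 s, in which the tool goes at most 50 mm and 8.59 degrees, less where a joint would pass 70% of its speed; a pose out of reach is approached as far as the arm can. A call with a gripper value outside its range is refused whole. The fingers move at their own pace and stop on an object; the grip force is fixed at half the most. Time passes only in rows, so rows that do not move let the fingers close. It gives the time, the measured TCP pose, the force, the opening and the grip force at its end, in the units of the state.
- ctrl.get_obs(): the state, without advancing time (a new reading comes with each control period).
- vision.snapshot(name): name is "side" or "top"; returns (picture, depth): 384x512x3 uint8, red, green, blue; 384x512 float32, m along the optical axis (not along the pixel's ray), 0 where there is no reading.
- vision.camera_model(name): a dict with "vertical_fov" (degrees; the focal length in pixels is half the picture's height over the tangent of half this angle, whatever the lens; pixels are square), "cx", "cy" (the principal point, pixels), "D" ([k1, k2, p1, p2, k3] as OpenCV has them; the pictures are not rectified), "cam_to_world" (4x4, takes a point from camera to world coordinates). Camera axes: x right, y down, z forward; pixel columns grow to the right and rows downward; lengths in m; the calibration is good to about 2 mm. A picture is of the moment at which its call begins. camera_model takes no time and is no camera call.
- ctrl.close_job(): hands the job in; it is judged then, once.
The state is a dict: "clock": time; "joint_pos": joint angles; "qvel": joint speeds; "tau": joint torques, N m; "tool_pos": TCP position; "orientation": TCP orientation; "force": force on the tool from outside, world axes, zero at the start; "moment": the same for the moment, N m; "opening": finger opening in m; "gripper_force": force on a finger pad.
Only numpy, scipy, OpenCV 4.12 (cv2) and the standard library are available. Lean on these libraries where they do the work, as an engineer would, in place of code of your own. Each camera call takes 0.05 s, during which the arm holds its last target. There are 200 camera calls.

## Working session

There is one attempt and no reset: what is moved stays moved. The work goes in short steps, Python scripts to look and compute and a tool call to move; the robot and the scene stay as the last step left them, time stands still between calls to the robot, and variables do not carry over. Pictures are saved under pics/ and viewed, at most 14 in all, crops included, and the job is handed in when it is done.

Besides the shell and the picture viewer there is one more tool, called by a JSON object that holds its "op" and its "data". move_arm: Moves the arm, as the interface text tells. Its arguments: {"type":"object","properties":{"moves":{"type":"array"}},"required":["moves"]}

```bash
mkdir -p pics; cat > h.py <<'E'
import numpy as np, cv2
from plant import ctrl, vision
def snap(n,fn=None):
    p,d=vision.snapshot(n)
    if fn: cv2.imwrite('pics/'+fn,p[:,:,::-1])
    return p,d
def world(n,d,uv=None):
    m=vision.camera_model(n); f=d.shape[0]/2/np.tan(np.radians(m['vertical_fov']/2))
    K=np.array([[f,0,m['cx']],[0,f,m['cy']],[0,0,1.]]); T=np.array(m['cam_to_world'])
    h,w=d.shape
    g=np.stack(np.meshgrid(np.arange(w),np.arange(h)),-1).reshape(-1,1,2).astype(np.float64)
    u=cv2.undistortPoints(g,K,np.array(m['D'])).reshape(h,w,2)
    P=np.concatenate([u*d[...,None],d[...,None]],-1)
    return P@T[:3,:3].T+T[:3,3]
E
python3 - <<'E'
from h import *
for n in('top','side'):
    p,d=snap(n,n+'0.png'); P=world(n,d); np.savez(n+'0.npz',p=p,d=d,P=P)
    m=vision.camera_model(n); print(n,np.array(m['cam_to_world']).round(3).tolist(),m['vertical_fov'])
    cv2.imwrite('pics/'+n+'0.png',cv2.resize(p[:,:,::-1],(800,600)))
print(ctrl.get_obs())
E
```

```text
top [[-0.005, -0.992, 0.125, 0.432], [-1.0, 0.004, -0.002, 0.053], [0.002, -0.126, -0.992, 1.376], [0.0, 0.0, 0.0, 1.0]] 42.27853828528851
side [[0.938, -0.218, 0.27, 0.242], [-0.347, -0.629, 0.696, -0.799], [0.018, -0.746, -0.666, 0.911], [0.0, 0.0, 0.0, 1.0]] 45.64157469967933
{'clock': 0.1, 'joint_pos': array([ 8.26819499e+01,  2.05868524e+01,  6.39994094e-01, -1.83963091e-02,
       -7.01348837e+01, -1.65080709e+01]), 'qvel': array([-0.05936031, -0.04198338,  0.15437297,  0.04536579, -0.05823745,
        0.12562498]), 'tau': array([-2.54813829e-03, -5.84162772e+01,  2.93746394e+01,  7.01556042e+00,
        1.00891685e-02, -5.57724218e-05]), 'tool_pos': array([0.27251154, 0.61709305, 0.23372706]), 'orientation': array([ 1.79916713e+02, -6.64739857e-03, -2.38323797e+01]), 'force': array([-0.42097449,  0.06823783, -0.79539476]), 'moment': array([0.00610862, 0.05137573, 0.0306929 ]), 'gripper_force': 0.0, 'opening': 0.08753700456120328}
```

View pics/top0.png

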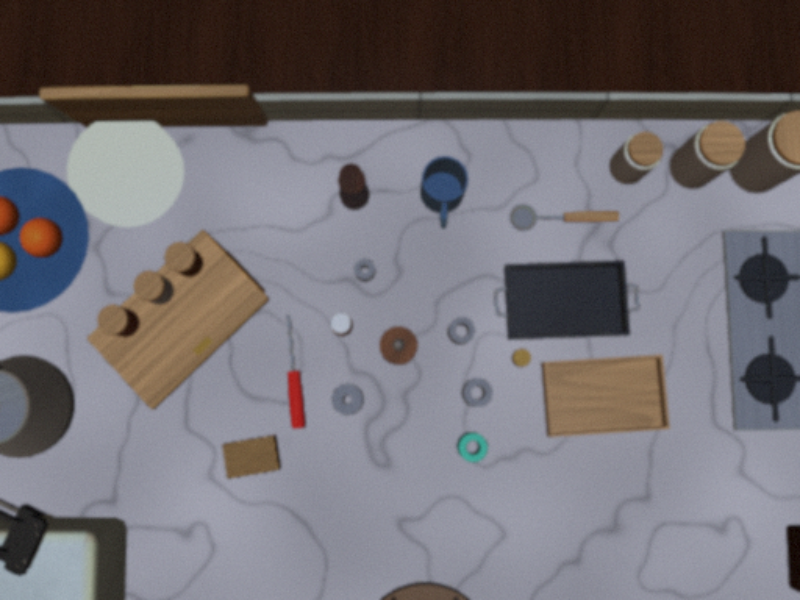

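View pics/side0.png

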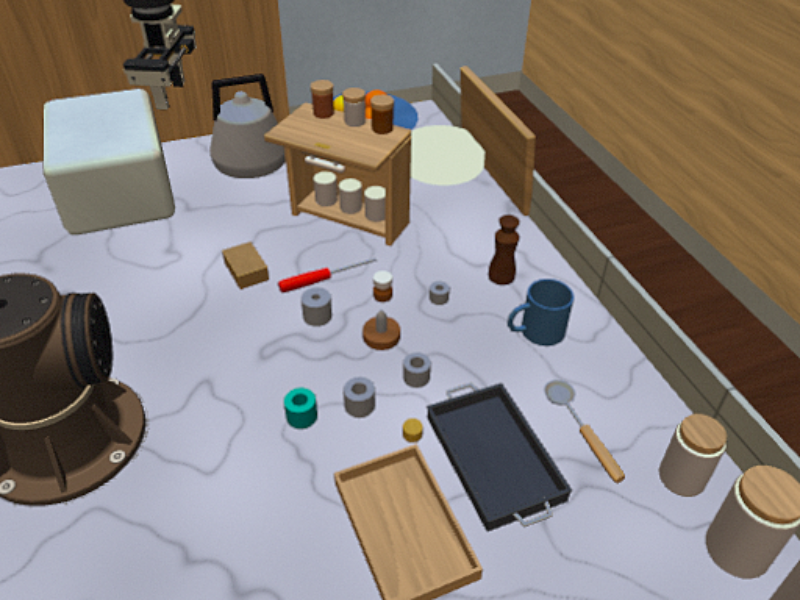

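Top view: steel collars at (364,270), (460,331), (476,392), (348,400); the gauge is at (398,345), the turquoise decoy at (472,447) and the spice jar at (341,323). The tin is at (567,300), the pine tray at (605,396), and the shelf at about (180,320) with its brass mark at (203,345).

```bash
cat >> h.py <<'E'
def blob(P,x,y,r=0.045,zmin=0.012):
    m=(np.hypot(P[...,0]-x,P[...,1]-y)<r)&(P[...,2]>zmin)
    q=P[m]; zt=np.percentile(q[:,2],90); t=q[np.abs(q[:,2]-zt)<0.006]
    c,rad=cv2.minEnclosingCircle((t[:,:2]*1000).astype(np.float32))
    return np.array(c).round(1),round(2*rad,1),round(zt*1000,1),len(t)
E
python3 - <<'E'
from h import *
z=np.load('top0.npz');P=z['P'];p=z['p']
for n,u,v in [('small',364,270),('c2',460,331),('c3',476,392),('c4',348,400),('turq',472,447),('gauge',398,345),('jar',341,323),('finial',521,358)]:
    q=P[int(v*.64),int(u*.64)]; print(n,q.round(3),blob(P,q[0],q[1],0.045))
# gauge foot
q=P[220,254]
m=(np.hypot(P[...,0]-q[0],P[...,1]-q[1])<.055)&(P[...,2]>.012)&(P[...,2]<.027)
print('foot',cv2.minEnclosingCircle((P[m][:,:2]*1000).astype(np.float32)))
for n,u,v in [('tin',567,300),('tray',605,396)]:
    c=P[int(v*.64),int(u*.64)]
    m=(abs(P[...,0]-c[0])<.085)&(abs(P[...,1]-c[1])<.125)&(P[...,2]>.018)&(P[...,2]<.035)
    print(n,c.round(3),cv2.minAreaRect((P[m][:,:2]*1000).astype(np.float32)))
# shelf board top
m=(P[...,2]>.216)&(P[...,2]<.234)
l,lab,st,ce=cv2.connectedComponentsWithStats(m.astype(np.uint8)); k=1+np.argmax(st[1:,4]); 
print('shelf',ce[k],cv2.minAreaRect((P[lab==k][:,:2]*1000).astype(np.float32)),cv2.boxPoints(cv2.minAreaRect((P[lab==k][:,:2]*1000).astype(np.float32))).round(0).tolist())
print('mark',P[int(345*.64),int(203*.64)])
for n,u,v in [('box',250,456),('sd',296,400),('sdt',290,320),('mug',443,190),('mill',350,180)]: print(n,P[int(v*.64),int(u*.64)].round(3))
hs=cv2.cvtColor(p,cv2.COLOR_RGB2HSV); print(p[215:230,122:138].reshape(-1,3)[::20].tolist())
z=np.load('side0.npz');Ps=z['P'];
for n,u,v in [('mark',323,146),('bar',324,163),('barL',306,157),('barR',343,167)]: print(n,Ps[int(v*.64),int(u*.64)].round(3))
E
```

```text
small [ 0.663  0.107 -0.001] (array([658.5, 102.7]), 37.9, np.float64(31.7), 101)
c2 [ 0.553 -0.066 -0.001] (array([548.6, -66. ]), 45.1, np.float64(42.1), 127)
c3 [ 0.444 -0.092 -0.001] (array([441.1, -92.2]), 49.8, np.float64(46.1), 187)
c4 [ 0.429  0.134 -0.002] (array([430.5, 132.2]), 53.3, np.float64(51.6), 250)
turq [ 0.346 -0.085 -0.   ] (array([350.2, -82.5]), 49.6, np.float64(46.6), 185)
gauge [0.523 0.046 0.069] (array([523.4,  42.8]), 66.2, np.float64(27.0), 111)
jar [0.562 0.142 0.051] (array([560.5, 142.9]), 34.3, np.float64(52.4), 111)
finial [ 0.5   -0.169  0.028] (array([ 513.9, -179.8]), 80.3, np.float64(30.5), 64)
foot ((523.743896484375, 43.83228302001953), 33.82387924194336)
tin [ 0.605 -0.257  0.001] ((602.8712158203125, -256.91302490234375), (135.13629150390625, 249.7227325439453), 1.8554424047470093)
tray [ 0.435 -0.321  0.004] ((436.3197021484375, -317.7301025390625), (131.31594848632812, 214.63148498535156), 2.8832814693450928)
shelf [115.98028118 206.92222019] ((552.7335205078125, 377.1404113769531), (152.49752807617188, 239.44537353515625), 43.94208908081055) [[415.0, 410.0], [581.0, 238.0], [691.0, 344.0], [525.0, 516.0]]
mark [0.51341145 0.33790686 0.22343997]
box [0.337 0.296 0.039]
sd [0.429 0.221 0.029]
sdt [0.572 0.236 0.014]
mug [ 0.809 -0.038  0.003]
mill [0.787 0.122 0.142]
[[154, 126, 93], [141, 114, 82], [134, 110, 67], [131, 106, 57], [146, 119, 89], [133, 109, 66], [134, 110, 58], [127, 103, 75], [138, 113, 84], [135, 112, 63], [128, 105, 76], [111, 107, 110]]
mark [0.508 0.333 0.225]
bar [0.509 0.333 0.189]
barL [0.506 0.485 0.114]
barR [0.539 0.31  0.189]
```

```bash
cat >> h.py <<'E'
from scipy.spatial.transform import Rotation as Ro
def plan(pos,rpy=None):
    o=ctrl.get_obs(); R=Ro.from_euler('xyz',o['orientation'],degrees=True)
    d=R.inv().apply(np.array(pos)-o['tool_pos'])*100
    s=f"at {o['tool_pos'].round(4)} rpy {o['orientation'].round(1)} shift cm {d.round(2)}"
    if rpy is not None:
        rv=(R.inv()*Ro.from_euler('xyz',rpy,degrees=True)).as_rotvec(); s+=f" turn {rv.round(3)} rows {np.ceil(np.linalg.norm(rv)/.148)}"
    print(s)
E
python3 - <<'E'
from h import *
plan([.2725,.617,.30]);plan([.462,.289,.30]); plan([.462,.289,.30],[180,0,44])
R=Ro.from_euler('xyz',[180,0,44],degrees=True)*Ro.from_euler('y',45,degrees=True)
print(R.as_euler('xyz',degrees=True),R.as_matrix().round(3))
E
```

```text
at [0.2725 0.6171 0.2337] rpy [179.9  -0.  -23.8] shift cm [ 0.    0.02 -6.63]
at [0.2725 0.6171 0.2337] rpy [179.9  -0.  -23.8] shift cm [30.59 22.36 -6.59]
at [0.2725 0.6171 0.2337] rpy [179.9  -0.  -23.8] shift cm [30.59 22.36 -6.59] turn [ 1.000e-03  1.000e-03 -1.184e+00] rows 8.0
[180. -45.  44.] [[ 0.509  0.695  0.509]
 [ 0.491 -0.719  0.491]
 [ 0.707  0.    -0.707]]
```

{"op": "move_arm", "data": {"moves": [1,0,0,-3.3,0,0,0,0,0,0,-3.3,0,0,0,0,3.06,2.24,0,0,0,0,0,3.06,2.24,0,0,0,0,0,3.06,2.24,0,0,0,0,0,3.06,2.24,0,0,0,0,0,3.06,2.24,0,0,0,0,0,3.06,2.24,0,0,0,0]}}

```text
clock: 0.9
tool_pos: [0.3867, 0.4188, 0.3003]
orientation: [180.0, 0.0, -23.8]
force: [0.8, -0.3, 0.2]
opening: 0.0295
gripper_force: 0.0
```

{"op": "move_arm", "data": {"moves": [0,3.06,2.24,0,0,0,0,0,3.06,2.24,0,0,0,0,0,3.06,2.24,0,0,0,0,0,3.06,2.24,0,0,0,0,0,0,0,0,0,0,-0.14,0,0,0,0,0,0,-0.14,0,0,0,0,0,0,-0.14,0,0,0,0,0,0,-0.14]}}

```text
clock: 1.7
tool_pos: [0.462, 0.2886, 0.3002]
orientation: [180.0, 0.0, 8.6]
force: [0.2, -0.6, 0.5]
opening: 0.0003
gripper_force: 0.0
```

{"op": "move_arm", "data": {"moves": [0,0,0,0,0,0,-0.14,0,0,0,0,0,0,-0.14,0,0,0,0,0,0,-0.14,0,0,0,0,0,0,-0.14,0,0,0,0,0,0,-0.064,0,0,0,0,0,0.131,0,0,0,0,0,0,0.131,0,0,0,0,0,0,0.131,0]}}

```text
clock: 2.5
tool_pos: [0.4623, 0.2894, 0.3009]
orientation: [-180.0, -22.8, 44.0]
force: [-0.9, -0.1, 0.5]
opening: 0.0004
gripper_force: 0.0
```

{"op": "move_arm", "data": {"moves": [0,0,0,0,0,0.131,0,0,0,0,0,0,0.131,0,0,0,0,0,0,0.131,0,0,0,0,0,0,0,0]}}

```text
clock: 2.9
tool_pos: [0.4724, 0.2795, 0.3037]
orientation: [178.7, -42.3, 44.0]
force: [0.5, -1.5, 0.3]
opening: 0.0007
gripper_force: 0.0
```

```bash
python3 - <<'E'
from h import *
o=ctrl.get_obs(); print(o['joint_pos'].round(1),o['opening'],o['force'].round(2))
plan([.462,.289,.150],[180,-45,44])
p,d=snap('side'); P=world('side',d); c=p[60:200,130:300]; cv2.imwrite('pics/s1.png',cv2.resize(c[:,:,::-1],None,fx=4,fy=4,interpolation=2))
E
```

```text
[ 52.5 -16.2 -53.8  33.7 -12.6  50.6] 0.000729077705352728 [ 0.48 -1.48  0.35]
at [0.4724 0.2795 0.3037] rpy [178.7 -42.3  44. ] shift cm [-10.4   -1.65  11.29] turn [0.022 0.048 0.   ] rows 1.0
```

View pics/s1.png

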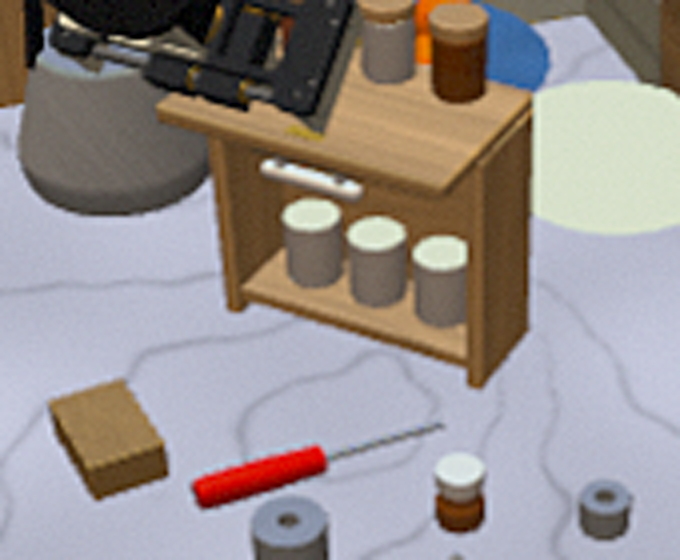

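The view shows the switch's white bar under the lip at crop (310,180), and the gripper at the upper left, still high above the board.

{"op": "move_arm", "data": {"moves": [0,-1.73,-0.27,1.88,0,0,0,0,-1.73,-0.27,1.88,0,0,0,0,-1.73,-0.27,1.88,0,0,0,0,-1.73,-0.27,1.88,0,0,0,0,-1.73,-0.27,1.88,0,0,0,0,-1.73,-0.27,1.88,0,0,0,0,0,0,0,0.022,0.048,0]}}

```text
clock: 3.65
tool_pos: [0.4642, 0.2645, 0.2052]
orientation: [-176.4, -40.3, 43.6]
force: [0.0, -0.4, 1.3]
opening: 0.0003
gripper_force: 0.0
```

```bash
python3 - <<'E'
from h import *
o=ctrl.get_obs(); print(o['joint_pos'].round(1),o['opening'],o['force'].round(2))
h=np.array([.72,.694]);b=np.array([.5124,.3379])-.012*h
plan([.462,.289,.150],[180,-45,44]); plan([*b,.150],[180,-45,44])
E
```

```text
[ 49.5  -8.7 -57.8  20.4  -0.5  65.2] 0.00034805761161603953 [ 0.02 -0.36  1.26]
at [0.4642 0.2645 0.2052] rpy [-176.4  -40.3   43.6] shift cm [-2.41 -1.59  5.31] turn [-0.059  0.081 -0.007] rows 1.0
at [0.4642 0.2645 0.2052] rpy [-176.4  -40.3   43.6] shift cm [ 2.03 -1.41  9.08] turn [-0.059  0.081 -0.007] rows 1.0
```

```bash
cat > kin.py <<'E'
import numpy as np
from scipy.optimize import least_squares
from scipy.spatial.transform import Rotation as Ro
E_=lambda a,t:Ro.from_euler(a,t,degrees=True)
def fk(q,k,s4=1):
    a,z0,L1,L2,e,Lt=k
    Rf=E_('z',q[0])*E_('y',q[1])*E_('y',-q[2])
    Rw=Rf*E_('x',s4*q[3])*E_('y',-q[4])
    p=E_('z',q[0]).apply([a,0,z0])+(E_('z',q[0])*E_('y',q[1])).apply([0,0,L1])+Rf.apply([L2,0,e])+Rw.apply([Lt,0,0])
    return p,Rw
E
python3 - <<'E'
from kin import *
D=[([82.684,20.546,.682,0,-70.136],[.273,.617,.235]),([52.5,-16.2,-53.8,33.7,-12.6],[.4724,.2795,.3037]),([49.5,-8.7,-57.8,20.4,-.5],[.4642,.2645,.2052])]
for s in(1,-1):
    f=lambda k:np.concatenate([fk(q,k,s)[0]-p for q,p in D])
    r=least_squares(f,[0,.4,.4,.4,0,.2]);print(s,r.x.round(3),(r.fun*1000).round(1))
    for q,p in D: print(fk(q,r.x,s)[1].apply([1,0,0]).round(3))
E
```

```text
1 [ 1.436 -0.27  -0.632 -0.604 -0.009 -0.947] [-191.1   20.6   47.2  -76.6   48.  -118.9 -127.5  125.3   71.8]
[-0. -0. -1.]
[ 0.307  0.599 -0.739]
[ 0.419  0.495 -0.761]
-1 [-0.967  0.847  1.472  1.203 -0.098  1.503] [-190.5   25.6  -13.6  -16.5   15.8   34.2 -136.6  112.   -20.6]
[-0. -0. -1.]
[ 0.499  0.452 -0.739]
[ 0.424  0.491 -0.761]
```

```bash
cat > kin.py <<'E'
import numpy as np
from scipy.optimize import least_squares
from scipy.spatial.transform import Rotation as Ro
E_=lambda a,t:Ro.from_euler(a,t,degrees=True)
def fk(q,k):
    a,z0,L1,L2,e,Lt,b=k
    Rf=E_('z',q[0])*E_('y',q[1])*E_('y',-q[2])
    Rw=Rf*E_('x',-q[3])*E_('y',-q[4])
    p=E_('z',q[0]).apply([a,b,z0])+(E_('z',q[0])*E_('y',q[1])).apply([0,0,L1])+Rf.apply([L2,0,e])+Rw.apply([Lt,0,0])
    return p,Rw
D=[([82.684,20.546,.682,0,-70.136],[.273,.617,.235]),([52.5,-16.2,-53.8,33.7,-12.6],[.4724,.2795,.3037]),([49.5,-8.7,-57.8,20.4,-.5],[.4642,.2645,.2052])]
k0=np.array([0,.35,.4,.4,0,.2,-.19])
f=lambda k:np.concatenate([*[fk(q,k)[0]-p for q,p in D],1e-3*(k-k0)])
K=least_squares(f,k0)
E
python3 - <<'E'
from kin import *
print(K.x.round(3),(K.fun*1000).round(1)); K=K.x
h=np.array([.72,.694]);B=np.array([.5124,.3379])
for yaw in (30,40,44,55,65,75):
  for dec in (45,50,55):
    for s,z in ((-.012,.172),(-.012,.15),(-.06,.15)):
      c=[np.cos(np.radians(yaw))*np.cos(np.radians(dec)),np.sin(np.radians(yaw))*np.cos(np.radians(dec)),-np.sin(np.radians(dec))]
      b=np.array([*(B+s*h),z]);best=None
      for q0 in ([50,0,-30,5,-20],[50,10,-30,-5,-20]):
        r=least_squares(lambda q:np.concatenate([fk(q,K)[0]-b,.3*(fk(q,K)[1].apply([1,0,0])-c)]),q0,x_scale=20,bounds=([-176,-82,-58,-173,-174],[176,121,71,95,-.2]))
        if best is None or r.cost<best.cost:best=r
      print(yaw,dec,s,z,best.x.round(1),(best.cost**.5).round(4))
E
```

```text
[ 0.055  0.372  0.577  0.434 -0.06   0.461 -0.174] [-18.6   1.3  12.3  18.3 -16.8 -31.   -2.6   6.5  18.7   0.1   0.    0.2
   0.   -0.1   0.3   0. ]
30 45 -0.012 0.172 [ 75.4   4.9 -58.   95.  -29.8] 0.0195
30 45 -0.012 0.15 [ 76.7   7.8 -57.9  95.  -30.7] 0.0275
30 45 -0.06 0.15 [ 70.7   4.4 -58.   93.7 -23.6] 0.0361
30 50 -0.012 0.172 [ 70.9   5.3 -56.3  95.  -24.9] 0.0064
30 50 -0.012 0.15 [ 71.    8.1 -55.5  95.  -24.8] 0.0144
30 50 -0.06 0.15 [ 70.    4.3 -58.   91.5 -22.1] 0.0206
30 55 -0.012 0.172 [ 66.5   5.  -52.1  80.4 -20.3] 0.0
30 55 -0.012 0.15 [ 66.5   9.  -53.6  95.  -20. ] 0.0007
30 55 -0.06 0.15 [ 69.4   4.3 -58.   88.9 -20.8] 0.0051
40 45 -0.012 0.172 [ 65.2   1.4 -55.1  95.  -17.8] 0.0296
40 45 -0.012 0.15 [ 65.    4.2 -54.2  95.  -17.5] 0.0377
40 45 -0.06 0.15 [ 64.2   0.1 -58.   95.  -15.4] 0.0383
40 50 -0.012 0.172 [ 61.2   3.4 -53.2  95.  -13.5] 0.0148
40 50 -0.012 0.15 [ 61.2   6.1 -52.5  95.  -13.4] 0.0227
40 50 -0.06 0.15 [ 63.9   1.2 -58.   95.  -14.7] 0.023
40 55 -0.012 0.172 [ 58.5   5.2 -51.8  93.3 -10.5] 0.0
40 55 -0.012 0.15 [ 58.6   7.9 -51.2  95.  -
[... 1449 characters left out ...]
  14.6  -54.6 -127.5  -24. ] 0.0
65 55 -0.012 0.172 [ 38.5  10.6 -44.2 -78.4 -15.1] 0.0
65 55 -0.012 0.15 [ 38.5  13.9 -45.5 -95.7 -14.9] 0.0
65 55 -0.06 0.15 [  37.7   10.9  -50.8 -103.   -15.7] 0.0
75 45 -0.012 0.172 [  26.5   19.6  -44.8 -102.5  -32.9] 0.0
75 45 -0.012 0.15 [  26.5   23.1  -45.8 -109.   -34.1] 0.0
75 45 -0.06 0.15 [  24.    21.8  -50.5 -110.9  -36. ] 0.0
75 50 -0.012 0.172 [ 29.7  16.2 -42.2 -87.8 -27.2] 0.0
75 50 -0.012 0.15 [ 29.7  19.4 -43.3 -96.2 -27.4] 0.0
75 50 -0.06 0.15 [ 27.7  17.3 -48.2 -99.4 -28.6] 0.0
75 55 -0.012 0.172 [ 32.8  13.8 -39.2 -68.2 -24.5] 0.0
75 55 -0.012 0.15 [ 32.8  16.7 -40.4 -77.1 -23.3] 0.0
75 55 -0.06 0.15 [ 31.4  13.9 -45.5 -81.5 -23.6] 0.0
```

{"op": "move_arm", "data": {"moves": [0,-0.7,0,2.0,0,0,0,0,-0.7,0,2.0,0,0,0,0,0,0,2.0,0,0,0,0,0,0,0,0,0,0]}}

```text
clock: 4.05
tool_pos: [0.4581, 0.2687, 0.1824]
orientation: [-176.2, -38.0, 44.0]
force: [-0.5, -0.6, 1.1]
opening: 0.0004
gripper_force: 0.0
```

```bash
python3 - <<'E'
from h import *
o=ctrl.get_obs(); print(o['joint_pos'].round(2).tolist(),o['tool_pos'].round(4).tolist(),o['orientation'].round(2).tolist(),o['force'].round(2))
E
```

```text
[50.33, -6.49, -58.11, 19.7, -0.21, 65.31] [0.4581, 0.2687, 0.1824] [-176.16, -38.02, 43.98] [-0.51 -0.62  1.08]
```

{"op": "move_arm", "data": {"moves": [0,0,0,0,-0.14,0,0,0,0,0,0,-0.14,0,0,0,0,0,0,0,0,0]}}

```text
clock: 4.35
tool_pos: [0.5123, 0.2588, 0.2108]
orientation: [177.7, -36.5, 44.1]
force: [0.1, -0.8, -0.6]
opening: 0.0006
gripper_force: 0.0
```

```bash
python3 - <<'E'
from h import *
o=ctrl.get_obs(); print(o['joint_pos'].round(2).tolist(),o['tool_pos'].round(4).tolist(),o['orientation'].round(2).tolist(),o['force'].round(2))
E
```

```text
[40.41, -4.67, -58.03, 45.57, -0.16, 47.43] [0.5123, 0.2588, 0.2108] [177.66, -36.46, 44.14] [ 0.06 -0.78 -0.57]
```

{"op": "move_arm", "data": {"moves": [0,0,0,0,0,-0.13,0,0,0,0,0,0,-0.13,0,0,0,0,0,0,0,0]}}

```text
clock: 4.65
tool_pos: [0.5384, 0.2421, 0.2204]
orientation: [175.3, -29.6, 42.7]
force: [0.6, 0.8, 0.1]
opening: 0.0005
gripper_force: 0.0
```

```bash
python3 - <<'E'
from h import *
o=ctrl.get_obs(); print(o['joint_pos'].round(2).tolist(),o['tool_pos'].round(4).tolist(),o['orientation'].round(2).tolist(),o['force'].round(2))
E
```

```text
[46.48, -2.18, -43.44, 19.04, -20.55, 68.83] [0.5384, 0.2421, 0.2204] [175.26, -29.55, 42.75] [0.6  0.84 0.08]
```

```bash
cat > kin.py <<'E'
import numpy as np
from scipy.optimize import least_squares
from scipy.spatial.transform import Rotation as Ro
E_=lambda a,t:Ro.from_euler(a,t,degrees=True)
def fk(q,k):
    a,z0,L1,L2,e,Lt,b,w,c=k[:9]
    Rf=E_('z',q[0])*E_('y',q[1])*E_('y',-q[2])
    R4=Rf*E_('x',-q[3]); Rw=R4*E_('y',-q[4])
    p=E_('z',q[0]+c).apply([a,b,z0])+(E_('z',q[0]+c)*E_('y',q[1])).apply([0,0,L1])+E_('z',c).apply(Rf.apply([L2,0,e])+Rw.apply([Lt,0,w]))
    return p,E_('z',c)*Rw
D=[([82.682,20.587,.64,-.018,-70.135],[.2725,.6171,.2337]),([52.5,-16.2,-53.8,33.7,-12.6],[.4724,.2795,.3037]),([49.5,-8.7,-57.8,20.4,-.5],[.4642,.2645,.2052]),
([50.33,-6.49,-58.11,19.7,-.21],[.4581,.2687,.1824]),([40.41,-4.67,-58.03,45.57,-.16],[.5123,.2588,.2108]),([46.48,-2.18,-43.44,19.04,-20.55],[.5384,.2421,.2204])]
k0=np.array([0,.35,.4,.4,0,.2,0,0,0])
f=lambda k:np.concatenate([*[fk(q,k)[0]-p for q,p in D],2e-3*(k-k0)])
K=least_squares(f,k0)
E
python3 - <<'E'
from kin import *
print(K.x.round(3),(K.fun[:18]*1000).round(1).reshape(-1,3)); K=K.x
O=[[179.92,0,-23.8],[178.7,-42.3,44],[-176.4,-40.3,43.6],[-176.16,-38.02,43.98],[177.66,-36.46,44.14],[175.26,-29.55,42.75]]
for (q,p),o in zip(D,O): print(fk(q,K)[1].apply([1,0,0]).round(3),Ro.from_euler('xyz',o,degrees=True).apply([0,0,1]).round(3))
E
```

```text
[ 0.024  0.211  0.601  0.392  0.043  0.44  -0.142  0.039 -4.325] [[ -1.3  -1.9   7.1]
 [ -2.2 -14.6 -25.4]
 [  5.2  24.3  21.1]
 [  5.9  26.1  22.6]
 [-18.4 -40.6 -26.4]
 [  5.8   7.6   1. ]]
[-0.001 -0.001 -1.   ] [-0.001 -0.001 -1.   ]
[ 0.532  0.413 -0.739] [ 0.5    0.451 -0.739]
[ 0.459  0.458 -0.761] [ 0.424  0.491 -0.761]
[ 0.43   0.444 -0.786] [ 0.396  0.475 -0.786]
[ 0.482  0.349 -0.804] [ 0.455  0.384 -0.804]
[ 0.436  0.241 -0.867] [ 0.417  0.273 -0.867]
```

```bash
sed -i 's/a,z0,L1,L2,e,Lt,b,w,c=k\[:9\]/a,z0,L1,L2,e,Lt,b,w,v=k[:9];c=0/; s/\[Lt,0,w\]/[Lt,v,w]/' kin.py
python3 - <<'E'
from kin import *
print(K.x.round(3),(K.fun[:18]*1000).round(1).reshape(-1,3)); K=K.x
h=np.array([.72,.694]);B=np.array([.5124,.3379])
for yaw in (30,44,55,65,75):
  for dec in (45,50):
    for s,z in ((-.012,.172),(-.012,.15),(-.06,.15)):
      c=[np.cos(np.radians(yaw))*np.cos(np.radians(dec)),np.sin(np.radians(yaw))*np.cos(np.radians(dec)),-np.sin(np.radians(dec))]
      b=np.array([*(B+s*h),z]);o=[]
      for q0 in ([50,0,-30,5,-20],[50,10,-30,-90,-20],[50,10,-30,90,-20]):
        r=least_squares(lambda q:np.concatenate([fk(q,K)[0]-b,.3*(fk(q,K)[1].apply([1,0,0])-c)]),q0,x_scale=20,bounds=([-176,-82,-58,-173,-174],[176,121,71,95,-.2]))
        o.append((r.cost**.5,r.x))
      best=min(o,key=lambda t:t[0]);print(yaw,dec,s,z,best[1].round(1),best[0].round(4))
E
```

```text
[ 0.002  0.198  0.601  0.462 -0.     0.368 -0.    -0.    -0.191] [[ 0.1  0.  -0.1]
 [-0.2  0.1  0.3]
 [ 0.1  0.3 -0.1]
 [ 0.  -0.1 -0. ]
 [ 0.1 -0.3  0. ]
 [-0.1 -0.  -0. ]]
30 45 -0.012 0.172 [  21.     3.9  -36.6 -132.6   -1.7] 0.0321
30 45 -0.012 0.15 [  22.9    5.9  -34.9 -122.1   -2.2] 0.0262
30 45 -0.06 0.15 [  26.8    1.9  -37.1 -106.    -0.6] 0.0268
30 50 -0.012 0.172 [ 33.7   0.3 -58.   95.   -3.1] 0.0332
30 50 -0.012 0.15 [  16.3    5.2  -44.6 -173.    -0.2] 0.0343
30 50 -0.06 0.15 [  15.2    1.7  -46.3 -160.4   -0.6] 0.0394
44 45 -0.012 0.172 [ 49.2   2.8 -40.5 -25.1  -0.2] 0.0163
44 45 -0.012 0.15 [ 47.6   5.  -38.2 -35.6  -0.2] 0.0127
44 45 -0.06 0.15 [ 47.4   0.7 -42.3 -38.2  -0.2] 0.0129
44 50 -0.012 0.172 [ 50.8   2.2 -48.5   9.4  -0.3] 0.0171
44 50 -0.012 0.15 [ 50.9   4.8 -44.8  -6.4  -0.2] 0.0174
44 50 -0.06 0.15 [ 51.2   0.5 -48.9  -8.8  -0.2] 0.0187
55 45 -0.012 0.172 [ 40.9   3.  -31.3 -41.1 -15.1] 0.0
55 45 -0.012 0.15 [ 38.1   5.3 -30.2 -48.4 -15.9] 0.0
55 45 -0.06 0.15 [ 36.4   1.2 -34.1 -50.1 -17.1] 0.0
55 50 -0.012 0.172 [ 47.    2.8 -35.1 -22.8 -13.3] 0.0
55 50 -0.012 0.15 [ 45.7   5.  -34.3 -28.6 -12.6] 0.0
55 50 -0.06 0.15 [ 45.9   0.6 -39.  -28.8 -12.2] 0.0
65 45 -0.012 0.172 [ 30.5   5.9 -24.4 -51.6 -30.8] 0.0
65 45 -0.012 0.15 [ 29.    8.  -24.6 -55.3 -30.4] 0.0
65 45 -0.06 0.15 [ 26.4   4.4 -28.6 -56.5 -31.9] 0.0
65 50 -0.012 0.172 [ 36.5   5.4 -25.3 -39.7 -28.7] 0.0
65 50 -0.012 0.15 [ 35.4   7.4 -25.5 -43.1 -27.7] 0.0
65 50 -0.06 0.15 [ 33.7   3.5 -29.6 -44.4 -28.5] 0.0
75 45 -0.012 0.172 [ 25.    9.2 -19.6 -53.5 -42.3] 0.0
75 45 -0.012 0.15 [ 24.2  11.2 -20.2 -55.9 -41.4] 0.0
75 45 -0.06 0.15 [ 21.4   7.9 -24.3 -56.7 -42.9] 0.0
75 50 -0.012 0.172 [ 30.3   8.4 -19.9 -44.6 -40. ] 0.0
75 50 -0.012 0.15 [ 29.6  10.2 -20.5 -46.9 -38.8] 0.0
75 50 -0.06 0.15 [ 27.5   6.7 -24.6 -47.9 -39.7] 0.0
```

```bash
cat >> kin.py <<'E'
def ik(b,c,qs=([50,0,-30,-30,-20],[40,5,-30,-45,-20],[40,10,-10,0,-60])):
    K_=K.x; o=[]
    for q0 in qs:
        r=least_squares(lambda q:np.concatenate([fk(q,K_)[0]-b,.3*(fk(q,K_)[1].apply([1,0,0])-c)]),q0,x_scale=20,bounds=([-176,-82,-58,-173,-174],[176,121,71,95,-.2]))
        o.append((r.cost**.5,r.x))
    return min(o,key=lambda t:t[0])
E
python3 - <<'E'
from kin import *
h=np.array([.72,.694,0]);e=np.array([.694,-.72,0]);B=np.array([.5124,.3379,.184])
lip=np.array([B*[1,1,0]-.02*h+t*e+[0,0,z] for t in np.linspace(-.12,.12,49) for z in np.linspace(.21,.225,4)])
bar=np.array([B+t*e+.007*(np.cos(a)*h+np.sin(a)*np.array([0,0,1])) for t in np.linspace(-.042,.042,21) for a in np.linspace(0,6.28,24)])
for yaw in (48,50,52,55):
  for dec in (40,43,46):
    R=Ro.from_euler('xyz',[180,0,yaw],degrees=True)*Ro.from_euler('y',90-dec,degrees=True); X,Y,Z=R.as_matrix().T
    xp=X-e*(X@e);xp/=np.linalg.norm(xp); T=B-.007*xp-.003*Z-.0095*X
    s=[]
    for dz,dh in ((.006,0),(0,0),(-.01,0),(-.01,-.04)):
        b=T+[0,0,dz]+dh*h; q=ik(b,Z); L=(lip-b)@R.as_matrix()*1000
        mb=np.max([abs(L[:,0])-39,abs(L[:,1])-97,L[:,2]+58],0).min(); mf=np.max([abs(L[:,0])-11,abs(L[:,1])-21,L[:,2]-8],0).min()
        s.append((q[0].round(4),mb.round(0),mf.round(0),q[1].round(0).tolist() if dh or dz>0 else ''))
    print(yaw,dec,T.round(4),s)
E
```

```text
48 40 [0.5035 0.3285 0.1733] [(np.float64(0.0005), np.float64(17.0), np.float64(7.0), [48.0, 1.0, -38.0, -36.0, -0.0]), (np.float64(0.0), np.float64(13.0), np.float64(11.0), ''), (np.float64(0.0), np.float64(7.0), np.float64(18.0), ''), (np.float64(0.0), np.float64(37.0), np.float64(43.0), [38.0, -1.0, -36.0, -56.0, -9.0])]
48 43 [0.5032 0.3281 0.174 ] [(np.float64(0.0056), np.float64(17.0), np.float64(5.0), [50.0, 1.0, -41.0, -25.0, -0.0]), (np.float64(0.0047), np.float64(13.0), np.float64(9.0), ''), (np.float64(0.0031), np.float64(6.0), np.float64(17.0), ''), (np.float64(0.0037), np.float64(35.0), np.float64(43.0), [49.0, -1.0, -43.0, -32.0, -0.0])]
48 46 [0.5028 0.3278 0.1747] [(np.float64(0.0084), np.float64(17.0), np.float64(4.0), [51.0, 1.0, -44.0, -11.0, -0.0]), (np.float64(0.008), np.float64(12.0), np.float64(8.0), ''), (np.float64(0.0071), np.float64(6.0), np.float64(14.0), ''), (np.float64(0.0081), np.float64(32.0), np.float64(42.0), [51.0, -1.0, -46.0, -20.0, -0.0])]
50 40 [0.5038 0.3283 0.1733] [(np.float64(0.0), np.float64(14.0), np.float64(6.0), [40.0, 2.0, -32.0, -51.0
[... 2109 characters left out ...]
), np.float64(39.0), [27.0, 2.0, -32.0, -65.0, -23.0])]
55 43 [0.504  0.3275 0.1739] [(np.float64(0.0), np.float64(8.0), np.float64(3.0), [38.0, 2.0, -30.0, -47.0, -17.0]), (np.float64(0.0), np.float64(4.0), np.float64(7.0), ''), (np.float64(0.0), np.float64(-2.0), np.float64(14.0), ''), (np.float64(0.0), np.float64(24.0), np.float64(38.0), [34.0, 1.0, -33.0, -53.0, -19.0])]
55 46 [0.5037 0.3271 0.1746] [(np.float64(0.0), np.float64(8.0), np.float64(2.0), [43.0, 2.0, -33.0, -35.0, -15.0]), (np.float64(0.0), np.float64(4.0), np.float64(6.0), ''), (np.float64(0.0), np.float64(-2.0), np.float64(11.0), ''), (np.float64(0.0), np.float64(23.0), np.float64(38.0), [41.0, -0.0, -35.0, -41.0, -15.0])]
```

```bash
python3 - <<'E'
from h import *; from kin import *
plan([.46,.25,.20],[180,-50,50])
for b in ([.46,.25,.20],[.475,.3005,.163],[.46,.27,.18]):
  for dec in(60,50,40):
    R=Ro.from_euler('xyz',[180,dec-90,50],degrees=True).as_matrix(); q=ik(np.array(b),R[:,2]); print(b,dec,q[0].round(4),q[1].round(0))
E
```

```text
at [0.5384 0.2421 0.2204] rpy [175.3 -29.6  42.7] shift cm [-5.55 -5.82 -1.28] turn [ 0.163  0.36  -0.083] rows 3.0
[0.46, 0.25, 0.2] 60 0.0 [ 50.  -7. -43.   0. -24.]
[0.46, 0.25, 0.2] 50 0.0 [ 50.  -9. -51.   0.  -8.]
[0.46, 0.25, 0.2] 40 0.0 [ 34.  -8. -38. -49. -17.]
[0.475, 0.3005, 0.163] 60 0.0 [ 53.   0. -46.   7. -14.]
[0.475, 0.3005, 0.163] 50 0.0051 [ 52.  -1. -51.   0.  -0.]
[0.475, 0.3005, 0.163] 40 0.0 [ 34.   0. -34. -61. -14.]
[0.46, 0.27, 0.18] 60 0.0 [ 52.  -4. -46.   4. -19.]
[0.46, 0.27, 0.18] 50 0.0025 [ 51.  -6. -56.  10.  -0.]
[0.46, 0.27, 0.18] 40 0.0 [ 34.  -5. -37. -55. -15.]
```

```bash
python3 - <<'E'
from h import *; from kin import *
plan([.46,.25,.20],[180,-28,72]);
for yaw,dec in((72,62),(72,50),(72,40),(60,40),(50,40)):
    R=Ro.from_euler('xyz',[180,dec-90,yaw],degrees=True).as_matrix(); q=ik(np.array([.46,.25,.2]),R[:,2]); print(yaw,dec,q[0].round(4),q[1].round(0))
R=lambda d,y:Ro.from_euler('xyz',[180,d-90,y],degrees=True)
print((R(62,72).inv()*R(40,72)).as_rotvec(),(R(40,72).inv()*R(40,50)).as_rotvec().round(3))
E
```

```text
at [0.5384 0.2421 0.2204] rpy [175.3 -29.6  42.7] shift cm [-5.55 -5.82 -1.28] turn [ 0.327 -0.008 -0.449] rows 4.0
72 62 0.0 [ 37.  -1. -27. -23. -43.]
72 50 0.0 [ 25.  -0. -26. -43. -44.]
72 40 0.0 [ 12.   2. -25. -59. -50.]
60 40 0.0 [ 19.  -3. -31. -59. -36.]
50 40 0.0 [ 34.  -8. -38. -49. -17.]
[-5.58536349e-17  3.83972435e-01  1.25670679e-16] [-0.294 -0.     0.247]
```

{"op": "move_arm", "data": {"moves": [0,-1.85,-1.94,-0.43,0,0,0,0,-1.85,-1.94,-0.43,0,0,0,0,-1.85,-1.94,-0.43,0,0,0,0,0,0,0,0.082,-0.002,-0.112,0,0,0,0,0.082,-0.002,-0.112,0,0,0,0,0.082,-0.002,-0.112,0,0,0,0,0.082,-0.002,-0.112,0,0,0,0,0,0,0]}}

```text
clock: 5.45
tool_pos: [0.4762, 0.2275, 0.2017]
orientation: [175.4, -27.4, 55.3]
force: [1.0, 0.3, 0.4]
opening: 0.0006
gripper_force: 0.0
```

{"op": "move_arm", "data": {"moves": [0,0,0,0,0,0.064,0,0,0,0,0,0,0.064,0,0,0,0,0,0,0.064,0,0,0,0,0,0,0.064,0,0,0,0,0,0,0.064,0,0,0,0,0,0,0.064,0,0,0,0,0,0,0,0]}}

```text
clock: 6.15
tool_pos: [0.4731, 0.2163, 0.1946]
orientation: [174.7, -45.2, 56.3]
force: [0.5, -1.0, -0.2]
opening: 0.0001
gripper_force: 0.0
```

```bash
python3 - <<'E'
from h import *
print(ctrl.get_obs()['joint_pos'].round(1))
plan([.475,.3005,.163],[180,-50,50])
E
```

```text
[ 33.7  -7.2 -38.6 -37.7 -17.7 142.4]
at [0.4731 0.2163 0.1946] rpy [174.7 -45.2  56.3] shift cm [ 2.77 -5.17  6.82] turn [0.011 0.08  0.078] rows 1.0
```

```bash
cat >> kin.py <<'E'
T0=E_('y',90)
def j6(q5,R):
    Rw=fk(q5,K.x)[1]; return ((Rw*T0).inv()*R).as_rotvec(degrees=True)
E
python3 - <<'E'
from kin import *; from h import ctrl
o=ctrl.get_obs()
print('now',j6(o['joint_pos'][:5],E_('xyz',o['orientation'])),o['joint_pos'][5])
print('start',j6([82.682,20.587,.64,-.018,-70.135],E_('xyz',[179.92,0,-23.83])),-16.5)
q0=list(o['joint_pos'][:5])
for b,r in (([.475,.3005,.163],[180,-50,50]),([.5038,.3283,.1633],[180,-50,50]),([.5038,.3283,.1793],[180,-50,50])):
    R=E_('xyz',r); q=ik(np.array(b),R.as_matrix()[:,2],[q0]); print(q[0].round(4),q[1].round(1),j6(q[1],R).round(1))
E
```

```text
now [ 3.94771327e-15 -3.94771327e-15  1.27640421e+02] 142.35957890186137
start [-1.59202311e-03 -8.27613970e-03 -7.34941334e+01] -16.5
0.0 [ 33.7   0.1 -34.1 -61.1 -14.2] [  0.   0. 109.]
0.0 [ 35.8   3.5 -30.9 -59.3 -12.6] [  0.   -0.  112.1]
0.0 [ 40.1   1.7 -32.5 -50.5  -9.8] [  0.   -0.  123.5]
```

{"op": "move_arm", "data": {"moves": [0,0.55,-1.03,1.36,0,0,0,0,0.55,-1.03,1.36,0,0,0,0,0.55,-1.03,1.36,0,0,0,0,0.55,-1.03,1.36,0,0,0,0,0.55,-1.03,1.36,0,0,0,0,0,0,0,0.006,0.04,0.04,0,0,0,0,0.006,0.04,0.04,0,0,0,0,0,0,0]}}

```text
clock: 6.95
tool_pos: [0.4675, 0.3073, 0.1721]
orientation: [179.6, -49.3, 50.0]
force: [0.3, -0.2, 0.2]
opening: 0.0003
gripper_force: 0.0
```

```bash
python3 - <<'E'
from h import *
print(ctrl.get_obs()['joint_pos'].round(1))
plan([.475,.3005,.163],[180,-50,50])
E
```

```text
[ 4.95e+01 -2.10e+00 -4.28e+01 -3.56e+01 -1.00e-01  1.26e+02]
at [0.4675 0.3073 0.1721] rpy [179.6 -49.3  50. ] shift cm [-0.71  1.01  0.57] turn [0.006 0.012 0.   ] rows 1.0
```

{"op": "move_arm", "data": {"moves": [0,-0.24,0.34,0.19,0.002,0.004,0,0,-0.24,0.34,0.19,0.002,0.004,0,0,-0.24,0.34,0.19,0.002,0.004,0,0,0,0,0,0,0,0]}}

```text
clock: 7.35
tool_pos: [0.4707, 0.305, 0.1704]
orientation: [178.9, -49.4, 50.3]
force: [0.7, -0.1, -0.2]
opening: 0.0004
gripper_force: 0.0
```

```bash
python3 - <<'E'
from h import *
print(ctrl.get_obs()['joint_pos'].round(1))
plan([.475,.3005,.163],[180,-50,50])
plan([.5038,.3283,.1633],[180,-50,50])
E
```

```text
[ 4.870e+01 -1.800e+00 -4.230e+01 -3.720e+01 -1.000e-01  1.282e+02]
at [0.4707 0.305  0.1704] rpy [178.9 -49.4  50.3] shift cm [-0.62  0.61  0.44] turn [0.016 0.01  0.003] rows 1.0
at [0.4707 0.305  0.1704] rpy [178.9 -49.4  50.3] shift cm [2.   0.99 3.45] turn [0.016 0.01  0.003] rows 1.0
```

{"op": "move_arm", "data": {"moves": [0,0,0,0,0.05,0.003,-0.035,0,0,0,0,0.05,0.003,-0.035,0,0,0,0,0,0,0]}}

```text
clock: 7.65
tool_pos: [0.4703, 0.2901, 0.1591]
orientation: [178.9, -47.6, 52.7]
force: [0.2, -0.7, -0.4]
opening: 0.0002
gripper_force: 0.0
```

```bash
python3 - <<'E'
from h import *
print(ctrl.get_obs()['joint_pos'].round(1))
plan([.475,.3005,.163],[180,-50,54])
plan([.5038,.3283,.1633],[180,-50,52])
E
```

```text
[ 36.2  -0.4 -35.4 -53.3 -13.9 153.8]
at [0.4703 0.2901 0.1591] rpy [178.9 -47.6  52.7] shift cm [ 1.04 -0.27  0.55] turn [ 0.035  0.042 -0.014] rows 1.0
at [0.4703 0.2901 0.1591] rpy [178.9 -47.6  52.7] shift cm [3.73 0.28 3.47] turn [0.009 0.042 0.008] rows 1.0
```

{"op": "move_arm", "data": {"moves": [0,0.74,0.06,0.7,0.002,0.008,0.002,0,0.74,0.06,0.7,0.002,0.008,0.002,0,0.74,0.06,0.7,0.002,0.008,0.002,0,0.74,0.06,0.7,0.002,0.008,0.002,0,0.74,0.06,0.7,0.002,0.008,0.002,0,0,0,0,0,0,0]}}

```text
clock: 8.25
tool_pos: [0.5017, 0.3302, 0.1625]
orientation: [-179.6, -49.8, 51.8]
force: [-0.4, -0.6, -0.1]
opening: 0.0004
gripper_force: 0.0
```

```bash
python3 - <<'E'
from h import *
print(ctrl.get_obs()['joint_pos'].round(1))
plan([.5038,.3283,.1633],[180,-50,51]);plan([.5038,.3283,.1793],[180,-50,51])
p,d=snap('side'); c=p[60:160,130:300]; cv2.imwrite('pics/s2.png',cv2.resize(c[:,:,::-1],None,fx=4,fy=4,interpolation=2))
E
```

```text
[ 33.4   4.  -29.8 -61.3 -16.4 162.5]
at [0.5017 0.3302 0.1625] rpy [-179.6  -49.8   51.8] shift cm [ 0.05  0.29 -0.07] turn [-0.018  0.004  0.01 ] rows 1.0
at [0.5017 0.3302 0.1625] rpy [-179.6  -49.8   51.8] shift cm [ 1.27  0.28 -1.11] turn [-0.018  0.004  0.01 ] rows 1.0
```

View pics/s2.png

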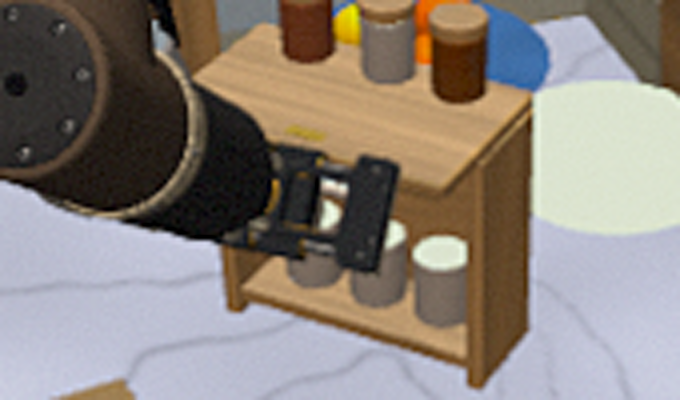

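The gripper is in front of the shelf with its fingers under the lip, at crop (330,190) beneath the brass mark. Next I lift slowly.

{"op": "move_arm", "data": {"moves": [0,0.153,0,-0.129,0,0,0,0,0.153,0,-0.129,0,0,0,0,0.153,0,-0.129,0,0,0,0,0.153,0,-0.129,0,0,0,0,0,0,0,0,0,0]}}

```text
clock: 8.8
tool_pos: [0.5005, 0.3297, 0.1708]
orientation: [-179.7, -49.8, 52.0]
force: [-0.3, -1.2, -0.9]
opening: 0.0006
gripper_force: 0.4
```

{"op": "move_arm", "data": {"moves": [0,0.153,0,-0.129,0,0,0,0,0,0,0,0,0,0]}}

```text
clock: 9.0
tool_pos: [0.5004, 0.3297, 0.1724]
orientation: [-179.6, -49.7, 51.9]
force: [-0.1, 0.6, -1.9]
opening: 0.0005
gripper_force: 1.0
```

{"op": "move_arm", "data": {"moves": [0,0.153,0,-0.129,0,0,0,0,0,0,0,0,0,0]}}

```text
clock: 9.2
tool_pos: [0.5004, 0.3297, 0.1743]
orientation: [-179.6, -49.7, 51.9]
force: [-0.1, -0.2, -3.4]
opening: 0.0004
gripper_force: 1.5
```

{"op": "move_arm", "data": {"moves": [0,0.15,0,-0.13,0,0,0,0,0,0,0,0,0,0,0,0,0,0,0,0,0,0,0,0,0,0,0,0,0,0,0,0,0,0,0,0,0,0,0,0,0,0]}}

```text
clock: 9.8
tool_pos: [0.5005, 0.3297, 0.1763]
orientation: [-179.6, -49.7, 51.9]
force: [-2.7, -1.1, -3.8]
opening: 0.0005
gripper_force: 2.3
```

```bash
python3 - <<'E'
from h import *
o=ctrl.get_obs(); print(o['force'],o['tool_pos'])
a=np.load('side0.npz')['p'].astype(float); p,d=snap('side'); print((p.astype(float)-a)[200:].mean((0,1)), (p.astype(float)-a)[60:140,170:260].mean((0,1)))
cv2.imwrite('pics/s3.png',cv2.resize(p[:,:,::-1],(800,600)))
E
```

```text
[-2.67837178 -1.05790902 -3.78390287] [0.50054177 0.32966131 0.17631489]
[5.6981785  5.76359757 6.17574941] [-18.47722222 -15.00125    -10.5425    ]
```

View pics/s3.png

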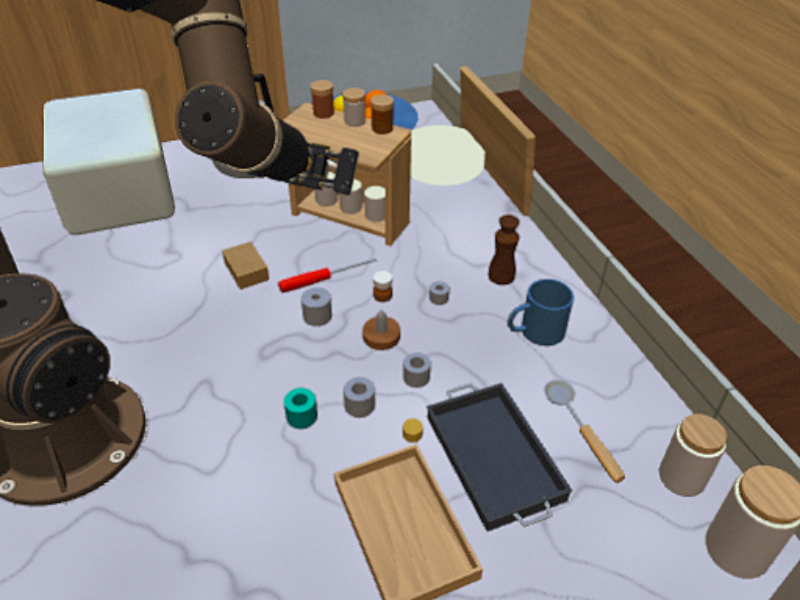

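{"op": "move_arm", "data": {"moves": [0,-0.26,0,0.21,0,0,0,0,-0.26,0,0.21,0,0,0,0,-0.26,0,0.21,0,0,0,0,-0.26,0,0.21,0,0,0,0,0,0,0,0,0,0]}}

```text
clock: 10.35
tool_pos: [0.5022, 0.3298, 0.1644]
orientation: [-179.8, -49.9, 52.0]
force: [0.4, -0.9, 0.4]
opening: 0.0002
gripper_force: 0.0
```

{"op": "move_arm", "data": {"moves": [0,-0.65,-0.11,-0.76,0,0,0,0,-0.65,-0.11,-0.76,0,0,0,0,-0.65,-0.11,-0.76,0,0,0,0,-0.65,-0.11,-0.76,0,0,0,0,-0.65,-0.11,-0.76,0,0,0,0,-0.65,-0.11,-0.76,0,0,0,0,-0.65,-0.11,-0.76,0,0,0,0,0,0,0,0,0,0]}}

```text
clock: 11.15
tool_pos: [0.4508, 0.278, 0.163]
orientation: [-179.6, -49.8, 51.9]
force: [-0.6, -0.3, 0.5]
opening: 0.0004
gripper_force: 0.0
```

```bash
python3 - <<'E'
from h import *
from kin import ik,E_,j6
o=ctrl.get_obs(); print(o['joint_pos'].round(1),o['force'].round(1))
a=cv2.imread('pics/s2.png'); b=cv2.imread('pics/s3.png'); 
p,d=snap('side'); s=cv2.resize(p[60:160,130:300][:,:,::-1],None,fx=4,fy=4,interpolation=2).astype(float)
print('bright change',(s-a)[250:,450:].mean((0,1)),(s-a)[:200,560:].mean((0,1)))
# collars again from top
p,d=snap('top'); P=world('top',d); np.savez('top1.npz',p=p,P=P)
for n,x,y in(('b',.6585,.1027),('d',.5486,-.066),('e',.4411,-.0922),('f',.4305,.1322)): print(n,blob(P,x,y,.06))
plan([.46,.22,.22],[180,-50,72])
for yaw in(0,45,90,-45): 
  R=E_('xyz',[180,0,yaw]); 
  for b in([.6585,.1027,.15],[.5235,.0435,.1],[.436,-.318,.1],[.603,-.257,.1]):
    q=ik(b,R.as_matrix()[:,2]); print(yaw,b,q[0].round(4),q[1].round(0),(270-j6(q[1],R)[2]+180)%360-180)
E
```

```text
[ 28.7  -2.2 -35.6 -63.3 -20.  167.3] [-0.6 -0.3  0.5]
bright change [3.05426087 3.35234783 3.45591304] [3.432125   2.6485     2.72491667]
b (array([657.5, 102.5]), 37.1, np.float64(31.7), 102)
d (array([548.7, -65.9]), 44.9, np.float64(41.6), 130)
e (array([441. , -92.1]), 49.4, np.float64(46.3), 174)
f (array([378.5, 136.8]), 53.9, np.float64(339.7), 104)
at [0.4518 0.2788 0.1632] rpy [-179.7  -49.8   51.9] shift cm [ 1.68  4.23 -6.84] turn [ 0.262  0.003 -0.226] rows 3.0
0 [0.6585, 0.1027, 0.15] 0.0 [ 26.  23.  -7.   0. -60.] 64.40703995543151
0 [0.5235, 0.0435, 0.1] 0.0 [ 26.  14. -28.  -0. -48.] 63.831137265934444
0 [0.436, -0.318, 0.1] 0.0 [-15.  15. -27.  -0. -48.] 105.2828219884276
0 [0.603, -0.257, 0.1] 0.0 [ -6.  25. -11.  -0. -54.] 96.06670811706942
45 [0.6585, 0.1027, 0.15] 0.0 [ 26.  23.  -7.   0. -60.] 109.40703995543186
45 [0.5235, 0.0435, 0.1] 0.0 [ 26.  14. -28.  -0. -48.] 108.83113726593956
45 [0.436, -0.318, 0.1] 0.0 [-15.  15. -27.  -0. -48.] 150.28282198842663
45 [0.603, -0.257, 0.1] 0.0 [ -6.  25. -11.  -0. -54.] 141.0667081170593
90 [0.6585, 0.1027, 0.15] 0.0 [ 26.  23.  -7.   0. -60.] 154.40703995542958
90 [0.5235, 0.0435, 0.1] 0.0 [ 26.  14. -28.  -0. -48.] 153.83113726594854
90 [0.436, -0.318, 0.1] 0.0 [-15.  15. -27.  -0. -48.] -164.71717801157138
90 [0.603, -0.257, 0.1] 0.0 [ -6.  25. -11.  -0. -54.] -173.93329188292665
-45 [0.6585, 0.1027, 0.15] 0.0 [ 26.  23.  -7.   0. -60.] 19.40703995543106
-45 [0.5235, 0.0435, 0.1] 0.0 [ 26.  14. -28.  -0. -48.] 18.83113726594786
-45 [0.436, -0.318, 0.1] 0.0 [-15.  15. -27.  -0. -48.] 60.28282198842601
-45 [0.603, -0.257, 0.1] 0.0 [ -6.  25. -11.  -0. -54.] 51.0667081170634
```

The shelf region is evenly brighter by about 3 counts, so the lamp is on. Next I straighten the tool.

{"op": "move_arm", "data": {"moves": [0,0.8,1.43,-2.53,0,0,0,0,0.8,1.43,-2.53,0,0,0,0,0.8,1.43,-2.53,0,0,0,0,0.8,1.43,-2.53,0,0,0,6,0,0,0,0,-0.125,0,6,0,0,0,0,-0.125,0,6,0,0,0,0,-0.125,0,6,0,0,0,0,-0.125,0]}}

```text
clock: 12.05
tool_pos: [0.458, 0.194, 0.247]
orientation: [-179.1, -26.1, 52.0]
force: [0.6, 1.3, -0.1]
opening: 0.0269
gripper_force: 0.0
```

{"op": "move_arm", "data": {"moves": [6,0,0,0,0,-0.125,0,6,0,0,0,0,-0.125,0,6,0,0,0,0,-0.125,0,6,0,0,0,0,0,0.13,6,0,0,0,0,0,0.13,6,0,0,0,0,0,0.13,6,0,0,0,0,0,0.13,6,0,0,0,0,0,0.13]}}

```text
clock: 12.85
tool_pos: [0.4582, 0.1949, 0.2459]
orientation: [-176.3, -3.2, 14.8]
force: [0.1, 0.1, -0.5]
opening: 0.0598
gripper_force: 0.0
```

{"op": "move_arm", "data": {"moves": [6,0,0,0,0,0,0.13,6,0,0,0,0,0,0.12,6,0,0,0,0,0,0]}}

```text
clock: 13.15
tool_pos: [0.4582, 0.1948, 0.246]
orientation: [-175.6, -2.2, 0.7]
force: [0.1, -0.5, 0.4]
opening: 0.0601
gripper_force: 0.0
```

```bash
python3 - <<'E'
from h import *
print(ctrl.get_obs()['joint_pos'].round(1))
plan([.658,.1026,.10],[180,0,0])
p,d=snap('top'); P=world('top',d)
for n,x,y in(('b',.6585,.1027),('d',.5486,-.066),('e',.4411,-.0922),('f',.4305,.1322)): print(n,blob(P,x,y,.06))
p,d=snap('side'); P=world('side',d); cv2.imwrite('pics/s4.png',p[:,:,::-1])
for n,x,y in(('b',.6585,.1027),('d',.5486,-.066),('e',.4411,-.0922),('f',.4305,.1322)): print(n,blob(P,x,y,.06))
E
```

```text
[ 44.4   0.8 -22.   -1.8 -62.5  47.2]
at [0.4582 0.1948 0.246 ] rpy [-175.6   -2.2    0.7] shift cm [19.29 10.6  14.6 ] turn [-0.077 -0.039  0.013] rows 1.0
b (array([657.9, 102.5]), 36.7, np.float64(31.4), 98)
d (array([548.4, -65.4]), 45.2, np.float64(41.8), 126)
e (array([441., -92.]), 49.8, np.float64(46.3), 179)
f (array([441.4, 160.4]), 95.0, np.float64(679.6), 2262)
b (array([655.5, 101.3]), 46.0, np.float64(30.2), 94)
d (array([547.2, -68.6]), 49.2, np.float64(40.5), 155)
e (array([437.5, -93.2]), 52.2, np.float64(45.7), 218)
f (array([440.1, 158.5]), 92.5, np.float64(546.6), 239)
```

{"op": "move_arm", "data": {"moves": [6,0,0,0,-0.077,-0.039,0.013,6,4.0,1.84,0,0,0,0,6,4.0,1.84,0,0,0,0,6,4.0,1.84,0,0,0,0,6,4.0,1.84,0,0,0,0,6,4.0,1.84,0,0,0,0,6,0,0,4,0,0,0,6,0,0,4,0,0,0]}}

```text
clock: 14.05
tool_pos: [0.6599, 0.102, 0.1652]
orientation: [-180.0, -0.1, 0.2]
force: [0.1, -0.4, -1.6]
opening: 0.0606
gripper_force: 0.0
```

{"op": "move_arm", "data": {"moves": [6,0,0,4,0,0,0,6,0,0,4,0,0,0,6,0,0,0,0,0,0]}}

```text
clock: 14.35
tool_pos: [0.6543, 0.1013, 0.0799]
orientation: [179.8, 0.6, 0.2]
force: [-0.1, -1.5, -0.2]
opening: 0.06
gripper_force: 0.0
```

```bash
python3 - <<'E'
from h import *
plan([.658,.1026,.010],[180,0,0])
E
```

```text
at [0.6543 0.1013 0.0799] rpy [179.8   0.6   0.2] shift cm [ 0.44 -0.15  6.99] turn [0.004 0.01  0.003] rows 1.0
```

{"op": "move_arm", "data": {"moves": [6,0.22,-0.07,2.4,0.004,0.01,0.003,6,0.22,-0.07,2.4,0,0,0,6,0,0,1.1,0,0,0,6,0,0,1.1,0,0,0,6,0,0,0,0,0,0]}}

```text
clock: 14.85
tool_pos: [0.6628, 0.1041, 0.016]
orientation: [-179.8, -0.5, -0.0]
force: [0.0, 0.1, -0.1]
opening: 0.0604
gripper_force: 0.0
```

```bash
python3 - <<'E'
from h import *
plan([.658,.1026,.010],[180,0,0])
E
```

```text
at [0.6628 0.1041 0.016 ] rpy [-179.8   -0.5   -0. ] shift cm [-0.49  0.15  0.6 ] turn [-0.003 -0.009 -0.001] rows 1.0
```

{"op": "move_arm", "data": {"moves": [6,0,0,0,0,0,0,6,0,0,0,0,0,0]}}

```text
clock: 15.05
tool_pos: [0.6637, 0.1044, 0.0176]
orientation: [-179.8, -0.7, -0.1]
force: [-0.4, -0.0, 0.1]
opening: 0.0602
gripper_force: 0.0
```

{"op": "move_arm", "data": {"moves": [6,0,0,0,0,0,0,6,0,0,0,0,0,0]}}

```text
clock: 15.25
tool_pos: [0.6633, 0.1043, 0.017]
orientation: [-179.8, -0.6, -0.1]
force: [0.1, -1.2, -0.5]
opening: 0.0602
gripper_force: 0.0
```

```bash
python3 - <<'E'
from h import *
plan([.658,.1026,.010],[180,0,0])
E
```

```text
at [0.6633 0.1043 0.017 ] rpy [-1.798e+02 -6.000e-01 -1.000e-01] shift cm [-0.54  0.17  0.69] turn [-0.004 -0.011 -0.001] rows 1.0
```

{"op": "move_arm", "data": {"moves": [6,-0.27,0.08,0.35,-0.004,-0.011,0,6,-0.27,0.08,0.35,0,0,0,6,0,0,0,0,0,0,6,0,0,0,0,0,0]}}

```text
clock: 15.65
tool_pos: [0.6574, 0.1024, 0.009]
orientation: [180.0, 0.1, -0.1]
force: [0.3, -0.5, -0.5]
opening: 0.0602
gripper_force: 0.0
```

{"op": "move_arm", "data": {"moves": [2,0,0,0,0,0,0,2,0,0,0,0,0,0,2,0,0,0,0,0,0,2,0,0,0,0,0,0]}}

```text
clock: 16.05
tool_pos: [0.6576, 0.1026, 0.0093]
orientation: [180.0, 0.1, -0.1]
force: [-1.1, -0.7, 0.3]
opening: 0.0381
gripper_force: 30.0
```

```bash
python3 - <<'E'
from h import *
o=ctrl.get_obs();print(o['opening'],o['gripper_force'])
plan([.658,.1026,.130],[180,0,0])
E
```

```text
0.03814257624676928 30.000018971040845
at [0.6576 0.1026 0.0093] rpy [ 1.8e+02  1.0e-01 -1.0e-01] shift cm [  0.03  -0.   -12.07] turn [ 0.     0.001 -0.001] rows 1.0
```

{"op": "move_arm", "data": {"moves": [2,0,0,-3,0,0,0,2,0,0,-3,0,0,0,2,0,0,-3,0,0,0,2,0,0,-3,0,0,0,2,-2.68,1.18,0,0,0,0,2,-2.68,1.18,0,0,0,0,2,-2.68,1.18,0,0,0,0,2,-2.68,1.18,0,0,0,0]}}

```text
clock: 16.85
tool_pos: [0.5492, 0.055, 0.1293]
orientation: [180.0, 0.1, -0.1]
force: [0.3, 0.9, -1.1]
opening: 0.0378
gripper_force: 30.0
```

{"op": "move_arm", "data": {"moves": [2,-2.68,1.18,0,0,0,0,2,0,0,0,0,0,0,2,0,0,0,0,0,0,2,0,0,0,0,0,0]}}

```text
clock: 17.25
tool_pos: [0.5245, 0.0441, 0.1297]
orientation: [-180.0, 0.0, -0.1]
force: [0.0, -0.8, -0.9]
opening: 0.0377
gripper_force: 30.0
```

```bash
python3 - <<'E'
from h import *
o=ctrl.get_obs();print(o['opening'],o['gripper_force'],o['force'].round(1))
plan([.5237,.0436,.070],[180,0,0])
p,d=snap('side'); c=p[120:250,180:330]; cv2.imwrite('pics/s5.png',cv2.resize(c[:,:,::-1],None,fx=4,fy=4,interpolation=2))
E
```

```text
0.03766641025176171 29.99986231327057 [ 0.  -0.8 -0.9]
at [0.5245 0.0441 0.1297] rpy [-1.8e+02  0.0e+00 -1.0e-01] shift cm [-0.08  0.06  5.97] turn [-0.     0.    -0.001] rows 1.0
```

View pics/s5.png

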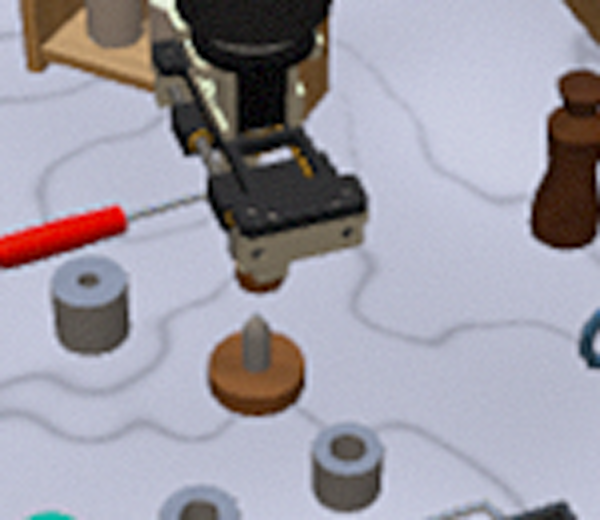

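The view shows the gripper right above the gauge pin. The brown base at crop (260,285) is the spice jar behind it; collar b is between the fingers (opening 38 mm). Next I lower it.

{"op": "move_arm", "data": {"moves": [2,-0.08,0.06,1.6,0,0,0,2,0,0,1.6,0,0,0,2,0,0,1.6,0,0,0,2,0,0,0,0,0,0,2,0,0,0,0,0,0]}}

```text
clock: 17.8
tool_pos: [0.5232, 0.0433, 0.0812]
orientation: [179.9, 0.1, -0.1]
force: [0.2, -0.2, -0.5]
opening: 0.0376
gripper_force: 30.0
```

{"op": "move_arm", "data": {"moves": [2,0,0,0.3,0,0,0,2,0,0,0.3,0,0,0,2,0,0,0.3,0,0,0]}}

```text
clock: 18.1
tool_pos: [0.5231, 0.0433, 0.0726]
orientation: [-180.0, 0.0, -0.1]
force: [0.3, -0.0, -0.4]
opening: 0.0375
gripper_force: 30.0
```

{"op": "move_arm", "data": {"moves": [2,0,0,0.3,0,0,0,2,0,0,0.2,0,0,0,2,0,0,0,0,0,0]}}

```text
clock: 18.4
tool_pos: [0.5226, 0.0431, 0.0671]
orientation: [180.0, 0.1, -0.1]
force: [-0.9, -0.1, -1.2]
opening: 0.0374
gripper_force: 30.0
```

{"op": "move_arm", "data": {"moves": [2,0,0,0.2,0,0,0,2,0,0,0,0,0,0]}}

```text
clock: 18.6
tool_pos: [0.5229, 0.0431, 0.0653]
orientation: [180.0, 0.1, -0.1]
force: [1.1, -1.6, -1.1]
opening: 0.0374
gripper_force: 30.0
```

{"op": "move_arm", "data": {"moves": [2,0,0,0.2,0,0,0,2,0,0,0,0,0,0]}}

```text
clock: 18.8
tool_pos: [0.5231, 0.0428, 0.0636]
orientation: [180.0, 0.0, -0.1]
force: [1.8, -4.3, 1.9]
opening: 0.0371
gripper_force: 30.0
```

{"op": "move_arm", "data": {"moves": [2,0,0,0.2,0,0,0,2,0,0,0,0,0,0]}}

```text
clock: 19.0
tool_pos: [0.5234, 0.0426, 0.0626]
orientation: [179.9, -0.0, -0.0]
force: [-1.7, -6.4, 12.0]
opening: 0.0376
gripper_force: 30.0
```

{"op": "move_arm", "data": {"moves": [2,0,0,0,0,0,0,2,0,0,0,0,0,0,2,0,0,0,0,0,0,2,0,0,0,0,0,0,2,0,0,0,0,0,0,2,0,0,0,0,0,0]}}

```text
clock: 19.6
tool_pos: [0.5234, 0.0425, 0.0626]
orientation: [179.9, -0.0, -0.0]
force: [-1.0, -5.5, 12.3]
opening: 0.0375
gripper_force: 30.0
```

```bash
python3 - <<'E'
from h import *
p=np.load('top0.npz')['p'][:,:,::-1]
c=[cv2.resize(p[int(v*.64)-16:int(v*.64)+16,int(u*.64)-16:int(u*.64)+16],(190,190),interpolation=2) for u,v in((364,270),(460,331),(476,392),(348,400))]
cv2.imwrite('pics/c1.png',np.hstack(c))
E
```

```text
(no output)
```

View pics/c1.png

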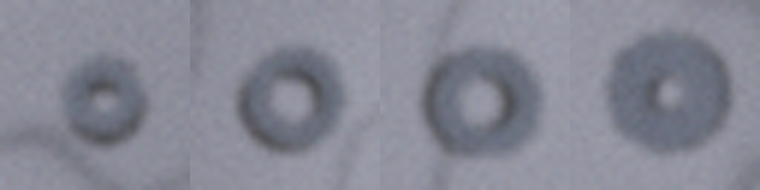

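Bores look like about 15 mm for b and f and about 22–24 mm for d and e, which agrees with b stopping on the cone. b goes to the tin.

{"op": "move_arm", "data": {"moves": [2,0,0,-1,0,0,0,2,0,0,-2.8,0,0,0,2,0,0,-3,0,0,0,2,0.81,3.68,0,0,0,0,2,0.81,3.68,0,0,0,0,2,0.81,3.68,0,0,0,0,2,0.81,3.68,0,0,0,0,2,0.81,3.68,0,0,0,0]}}

```text
clock: 20.4
tool_pos: [0.5632, -0.1419, 0.1296]
orientation: [-180.0, 0.0, -0.1]
force: [0.6, 0.7, -0.8]
opening: 0.0378
gripper_force: 30.0
```

{"op": "move_arm", "data": {"moves": [2,0.81,3.68,0,0,0,0,2,0.81,3.68,0,0,0,0,2,0,0,2.4,0,0,0,2,0,0,2.4,0,0,0,2,0,0,2.4,0,0,0,2,0,0,2.4,0,0,0,2,0,0,0,0,0,0,2,0,0,0,0,0,0]}}

```text
clock: 21.2
tool_pos: [0.5792, -0.2144, 0.0336]
orientation: [180.0, 0.1, -0.1]
force: [-0.2, 0.4, 0.1]
opening: 0.0376
gripper_force: 30.0
```

```bash
python3 - <<'E'
from h import *
o=ctrl.get_obs();print(o['opening'],o['gripper_force'],o['force'].round(1))
plan([.580,-.215,.0153],[180,0,0])
E
```

```text
0.03760138347468269 29.99985440634191 [-0.2  0.4  0.1]
at [ 0.5792 -0.2144  0.0336] rpy [ 1.8e+02  1.0e-01 -1.0e-01] shift cm [0.09 0.06 1.83] turn [ 0.     0.002 -0.001] rows 1.0
```

{"op": "move_arm", "data": {"moves": [2,0.08,0.06,0.8,0,0,0,2,0,0,0.8,0,0,0,2,0,0,0.2,0,0,0,2,0,0,0,0,0,0]}}

```text
clock: 21.6
tool_pos: [0.5797, -0.2151, 0.0151]
orientation: [180.0, 0.1, -0.1]
force: [-0.4, 0.4, 0.5]
opening: 0.038
gripper_force: 30.0
```

{"op": "move_arm", "data": {"moves": [2,0,0,0.15,0,0,0,2,0,0,0,0,0,0]}}

```text
clock: 21.8
tool_pos: [0.5802, -0.2152, 0.0142]
orientation: [180.0, 0.0, -0.1]
force: [0.3, 0.5, 0.2]
opening: 0.0379
gripper_force: 30.0
```

{"op": "move_arm", "data": {"moves": [4.8,0,0,0,0,0,0,4.8,0,0,0,0,0,0,4.8,0,0,0,0,0,0,4.8,0,0,-2,0,0,0,4.8,0,0,-3,0,0,0,6.5,0,0,-4,0,0,0,6.5,0,0,-4,0,0,0,6.5,0,4,0,0,0,0]}}

```text
clock: 22.6
tool_pos: [0.584, -0.2536, 0.151]
orientation: [179.9, -0.5, 0.2]
force: [2.4, -0.2, 0.9]
opening: 0.0637
gripper_force: 0.0
```

{"op": "move_arm", "data": {"moves": [6.5,0,4,0,0,0,0,6.5,0,4,0,0,0,0,6.5,0,0,0,0,0,0,6.5,0,0,0,0,0,0]}}

```text
clock: 23.0
tool_pos: [0.5793, -0.336, 0.1434]
orientation: [-180.0, 0.1, -0.2]
force: [0.4, 0.6, 0.1]
opening: 0.0649
gripper_force: 0.0
```

```bash
cat >> h.py <<'E'
def look(L,cam='top'):
    p,d=snap(cam); P=world(cam,d)
    for n,x,y in L: print(cam,n,blob(P,x,y,.05))
    return p
E
python3 - <<'E'
from h import *
p=look((('b',.58,-.215),('d',.5486,-.066),('e',.4411,-.0922),('f',.4305,.1322)))
cv2.imwrite('pics/t2.png',cv2.resize(p[:,:,::-1],(800,600)))
plan([.5486,-.0657,.013],[180,0,0])
E
```

```text
top b (array([ 592.7, -217.4]), 95.6, np.float64(562.6), 854)
top d (array([517.1, -94.6]), 50.7, np.float64(630.3), 192)
top e (array([406., -91.]), 66.7, np.float64(706.4), 691)
top f (array([430.5, 132.1]), 53.3, np.float64(51.5), 247)
at [ 0.5795 -0.3352  0.1435] rpy [-1.8e+02  1.0e-01 -1.0e-01] shift cm [ -3.13 -26.94  13.06] turn [-0.     0.002 -0.002] rows 1.0
```

View pics/t2.png

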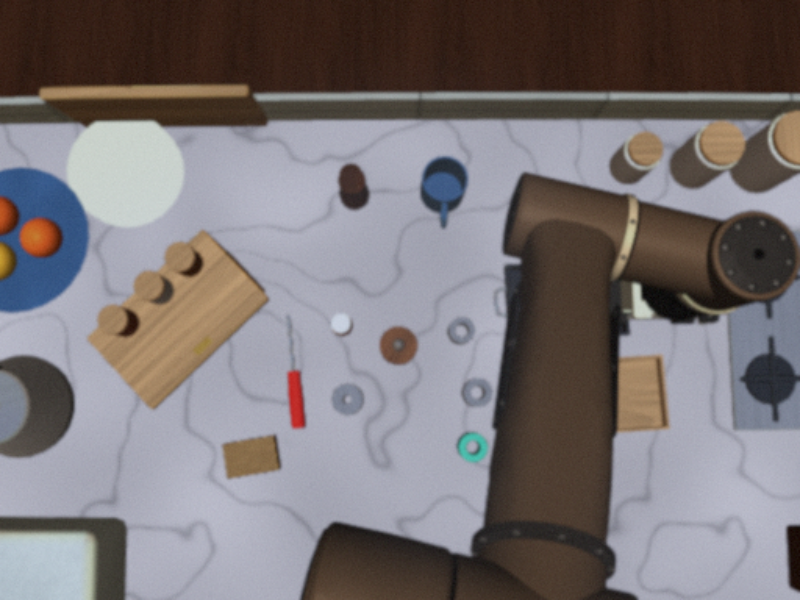

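The view shows d at (460,331) and e at (476,392), unmoved; the arm hides the tin.

```bash
sed -i 's/&(P\[...,2\]>zmin)/\&(P[...,2]>zmin)\&(P[...,2]<.09)/' h.py
python3 - <<'E'
from h import *
L=(('b',.58,-.215),('d',.5486,-.066),('e',.4411,-.0922),('f',.4305,.1322),('finial',.505,-.172))
look(L[1:4]);
p=look(L,'side')
E
```

```text
top d (array([548.8, -66.3]), 45.5, np.float64(41.5), 140)
top e (array([441.1, -92.1]), 50.0, np.float64(46.1), 181)
top f (array([430.6, 131.9]), 53.1, np.float64(52.0), 236)
side b (array([ 562.5, -217.3]), 71.3, np.float64(34.1), 195)
side d (array([546.2, -67.6]), 49.1, np.float64(40.3), 162)
side e (array([438.5, -93.4]), 52.8, np.float64(45.7), 214)
side f (array([426.7, 130.6]), 59.3, np.float64(50.6), 199)
side finial (array([ 515.4, -184. ]), 91.9, np.float64(30.7), 93)
```

{"op": "move_arm", "data": {"moves": [6.5,-0.35,-2.99,0,0,0,0,6.5,-0.35,-2.99,0,0,0,0,6.5,-0.35,-2.99,0,0,0,0,6.5,-0.35,-2.99,0,0,0,0,6.5,-0.35,-2.99,0,0,0,0,6.5,-0.35,-2.99,0,0,0,0,6.5,-0.35,-2.99,0,0,0,0,6.5,-0.35,-2.99,0,0,0,0]}}

```text
clock: 23.95
tool_pos: [0.5519, -0.0936, 0.1443]
orientation: [180.0, 0.0, 0.0]
force: [1.2, -0.3, 0.3]
opening: 0.065
gripper_force: 0.0
```

{"op": "move_arm", "data": {"moves": [6.5,-0.35,-2.99,0,0,0,0,6.5,0,0,2.5,0,0,0,6.5,0,0,2.5,0,0,0,6.5,0,0,2.0,0,0,0,6.5,0,0,0,0,0,0,6.5,0,0,0,0,0,0]}}

```text
clock: 24.55
tool_pos: [0.5488, -0.0654, 0.0744]
orientation: [180.0, 0.1, 0.0]
force: [-0.2, 0.5, 0.7]
opening: 0.0647
gripper_force: 0.0
```

```bash
python3 - <<'E'
from h import *
plan([.5486,-.0657,.013],[180,0,0])
E
```

```text
at [ 0.5488 -0.0654  0.0744] rpy [1.8e+02 1.0e-01 0.0e+00] shift cm [-0.01  0.03  6.14] turn [0.001 0.001 0.   ] rows 1.0
```

{"op": "move_arm", "data": {"moves": [6.5,0,0.03,2,0,0,0,6.5,0,0,2,0,0,0,6.5,0,0,2.1,0,0,0,6.5,0,0,0,0,0,0,6.5,0,0,0,0,0,0]}}

```text
clock: 25.05
tool_pos: [0.5494, -0.0661, 0.0141]
orientation: [180.0, -0.0, -0.0]
force: [0.2, 0.7, 0.7]
opening: 0.0652
gripper_force: 0.0
```

{"op": "move_arm", "data": {"moves": [3,0,0,0,0,0,0,3,0,0,0,0,0,0,3,0,0,0,0,0,0,3,0,0,0,0,0,0]}}

```text
clock: 25.45
tool_pos: [0.5492, -0.0662, 0.0139]
orientation: [180.0, -0.0, -0.1]
force: [-2.0, 0.9, 7.1]
opening: 0.0458
gripper_force: 30.0
```

```bash
python3 - <<'E'
from h import *
plan([.5237,.0436,.130],[180,0,0])
E
```

```text
at [ 0.5492 -0.0662  0.0139] rpy [ 1.8e+02 -0.0e+00 -1.0e-01] shift cm [ -2.55 -10.98 -11.62] turn [ 0.    -0.    -0.001] rows 1.0
```

{"op": "move_arm", "data": {"moves": [3,0,0,-2.5,0,0,0,3,0,0,-3,0,0,0,3,0,0,-3,0,0,0,3,0,0,-3,0,0,0,3,-0.64,-2.71,0,0,0,0,3,-0.64,-2.71,0,0,0,0,3,-0.64,-2.71,0,0,0,0,3,-0.64,-2.71,0,0,0,0]}}

```text
clock: 26.25
tool_pos: [0.5227, 0.043, 0.1281]
orientation: [-180.0, 0.0, -0.1]
force: [0.7, 0.2, -1.4]
opening: 0.0458
gripper_force: 30.0
```

{"op": "move_arm", "data": {"moves": [3,0,0,0,0,0,0,3,0,0,0,0,0,0,3,0,0,0,0,0,0]}}

```text
clock: 26.55
tool_pos: [0.5232, 0.0418, 0.1279]
orientation: [180.0, 0.1, -0.1]
force: [0.4, -0.4, -2.0]
opening: 0.046
gripper_force: 30.0
```

```bash
python3 - <<'E'
from h import *
o=ctrl.get_obs();print(o['opening'],o['force'].round(1))
plan([.5236,.0423,.080],[180,0,0])
E
```

```text
0.045973119736706 [ 0.4 -0.4 -2. ]
at [0.5232 0.0418 0.1279] rpy [ 1.8e+02  1.0e-01 -1.0e-01] shift cm [ 0.04 -0.05  4.79] turn [ 0.     0.001 -0.001] rows 1.0
```

{"op": "move_arm", "data": {"moves": [3,0.04,-0.05,1.6,0,0,0,3,0,0,1.6,0,0,0,3,0,0,1.6,0,0,0,3,0,0,0.4,0,0,0,3,0,0,0.4,0,0,0,3,0,0,0,0,0,0]}}

```text
clock: 27.15
tool_pos: [0.5237, 0.0423, 0.0719]
orientation: [180.0, 0.1, -0.1]
force: [-0.0, 0.7, -0.4]
opening: 0.046
gripper_force: 30.0
```

{"op": "move_arm", "data": {"moves": [3,0,0,0.3,0,0,0,3,0,0,0.3,0,0,0]}}

```text
clock: 27.35
tool_pos: [0.5241, 0.0428, 0.0664]
orientation: [-180.0, -0.0, -0.1]
force: [0.6, -0.3, -1.1]
opening: 0.0457
gripper_force: 30.0
```

{"op": "move_arm", "data": {"moves": [3,0,0,0.3,0,0,0,3,0,0,0.3,0,0,0]}}

```text
clock: 27.55
tool_pos: [0.5237, 0.0427, 0.0598]
orientation: [180.0, 0.0, -0.1]
force: [-0.2, -0.5, -0.1]
opening: 0.0458
gripper_force: 30.0
```

{"op": "move_arm", "data": {"moves": [3,0,0,0.3,0,0,0,3,0,0,0.3,0,0,0]}}

```text
clock: 27.75
tool_pos: [0.5236, 0.0427, 0.0536]
orientation: [180.0, 0.1, -0.1]
force: [-0.1, -1.1, -0.5]
opening: 0.0457
gripper_force: 30.0
```

{"op": "move_arm", "data": {"moves": [3,0,0,0.4,0,0,0,3,0,0,0.4,0,0,0,3,0,0,0.4,0,0,0,3,0,0,0.3,0,0,0,3,0,0,0,0,0,0]}}

```text
clock: 28.25
tool_pos: [0.5232, 0.0425, 0.0383]
orientation: [180.0, 0.1, -0.1]
force: [-0.2, 0.2, 0.0]
opening: 0.0458
gripper_force: 30.0
```

{"op": "move_arm", "data": {"moves": [3,0,0,0.2,0,0,0,3,0,0,0.1,0,0,0,3,0,0,0,0,0,0]}}

```text
clock: 28.55
tool_pos: [0.5235, 0.0426, 0.0358]
orientation: [180.0, 0.1, -0.1]
force: [0.2, -0.6, -0.6]
opening: 0.046
gripper_force: 30.0
```

{"op": "move_arm", "data": {"moves": [3,0,0,0.1,0,0,0,3,0,0,0,0,0,0]}}

```text
clock: 28.75
tool_pos: [0.5236, 0.0426, 0.0349]
orientation: [180.0, 0.1, -0.1]
force: [0.4, -0.6, -1.9]
opening: 0.0462
gripper_force: 30.0
```

{"op": "move_arm", "data": {"moves": [3,0,0,0.1,0,0,0,3,0,0,0,0,0,0]}}

```text
clock: 28.95
tool_pos: [0.5237, 0.0427, 0.034]
orientation: [180.0, 0.0, -0.1]
force: [0.5, 0.2, -0.2]
opening: 0.046
gripper_force: 30.0
```

{"op": "move_arm", "data": {"moves": [3,0,0,0.1,0,0,0,3,0,0,0,0,0,0]}}

```text
clock: 29.15
tool_pos: [0.5237, 0.0427, 0.0338]
orientation: [180.0, 0.0, -0.1]
force: [-3.8, 0.9, 10.7]
opening: 0.0459
gripper_force: 30.0
```

{"op": "move_arm", "data": {"moves": [3,0,0,0.1,0,0,0,3,0,0,0,0,0,0,3,0,0,0,0,0,0]}}

```text
clock: 29.45
tool_pos: [0.5237, 0.0427, 0.0337]
orientation: [180.0, 0.0, -0.0]
force: [-7.9, 0.8, 21.8]
opening: 0.0459
gripper_force: 30.0
```

Collar d is seated on the foot. I let it sit, then take it to the pine tray.

{"op": "move_arm", "data": {"moves": [3,0,0,-0.1,0,0,0,3,0,0,0,0,0,0,3,0,0,0,0,0,0,3,0,0,0,0,0,0,3,0,0,0,0,0,0,3,0,0,-1.5,0,0,0,3,0,0,-2,0,0,0,3,0,0,-3,0,0,0]}}

```text
clock: 30.25
tool_pos: [0.5225, 0.0422, 0.0971]
orientation: [179.9, 0.2, -0.1]
force: [-0.3, 0.1, -0.3]
opening: 0.0456
gripper_force: 30.0
```

{"op": "move_arm", "data": {"moves": [3,0,0,-3,0,0,0,3,0,0,0,0,0,0,3,-1.21,3.59,0,0,0,0,3,-1.21,3.59,0,0,0,0,3,-1.21,3.59,0,0,0,0,3,-1.21,3.59,0,0,0,0,3,-1.21,3.59,0,0,0,0,3,-1.21,3.59,0,0,0,0]}}

```text
clock: 31.05
tool_pos: [0.4498, -0.1739, 0.1274]
orientation: [180.0, 0.1, -0.1]
force: [0.5, -0.4, 0.0]
opening: 0.0459
gripper_force: 30.0
```

{"op": "move_arm", "data": {"moves": [3,-1.21,3.59,0,0,0,0,3,-1.21,3.59,0,0,0,0,3,-1.21,3.59,0,0,0,0,3,0,0,2.5,0,0,0,3,0,0,2.5,0,0,0,3,0,0,2.5,0,0,0,3,0,0,0,0,0,0,3,0,0,0,0,0,0]}}

```text
clock: 31.85
tool_pos: [0.414, -0.2803, 0.0528]
orientation: [180.0, 0.2, -0.1]
force: [0.1, -0.4, -0.4]
opening: 0.0461
gripper_force: 30.0
```

```bash
python3 - <<'E'
from h import *
o=ctrl.get_obs();print(o['opening'],o['force'].round(1))
plan([.415,-.280,.0199],[180,0,0])
E
```

```text
0.04607429438643352 [ 0.1 -0.4 -0.4]
at [ 0.414  -0.2803  0.0528] rpy [ 1.8e+02  2.0e-01 -1.0e-01] shift cm [ 0.11 -0.03  3.29] turn [ 0.     0.003 -0.001] rows 1.0
```

{"op": "move_arm", "data": {"moves": [3,0.1,0,1.5,0,0,0,3,0,0,1.4,0,0,0,3,0,0,0.4,0,0,0,3,0,0,0,0,0,0]}}

```text
clock: 32.25
tool_pos: [0.4156, -0.2803, 0.0206]
orientation: [180.0, 0.0, -0.1]
force: [0.1, -0.4, -0.1]
opening: 0.046
gripper_force: 30.0
```

{"op": "move_arm", "data": {"moves": [3,0,0,0.1,0,0,0,3,0,0,0,0,0,0]}}

```text
clock: 32.45
tool_pos: [0.4159, -0.2804, 0.0199]
orientation: [180.0, -0.0, -0.1]
force: [-0.8, -0.5, -1.3]
opening: 0.0456
gripper_force: 30.0
```

{"op": "move_arm", "data": {"moves": [3,0,0,0.1,0,0,0,3,0,0,0,0,0,0,5.6,0,0,0,0,0,0,5.6,0,0,0,0,0,0,5.6,0,0,0,0,0,0,5.6,0,0,-2,0,0,0,5.6,0,0,-3,0,0,0,5.6,0,0,-3,0,0,0]}}

```text
clock: 33.25
tool_pos: [0.4148, -0.2802, 0.0986]
orientation: [-180.0, 0.1, -0.1]
force: [1.2, -0.7, 0.0]
opening: 0.0559
gripper_force: 0.0
```

{"op": "move_arm", "data": {"moves": [7,0,0,-3,0,0,0,7,0.51,-3.77,0,0,0,0,7,0.51,-3.77,0,0,0,0,7,0.51,-3.77,0,0,0,0,7,0.51,-3.77,0,0,0,0,7,0.51,-3.77,0,0,0,0,7,0,0,0,0,0,0,7,0,0,0,0,0,0]}}

```text
clock: 34.05
tool_pos: [0.4411, -0.091, 0.128]
orientation: [180.0, 0.1, 0.1]
force: [0.4, 0.2, 0.2]
opening: 0.0702
gripper_force: 0.0
```

```bash
python3 - <<'E'
from h import *
L=(('b',.58,-.215),('d',.415,-.28),('e',.4411,-.0922),('f',.4305,.1322))
look(L);look(L,'side')
plan([.4411,-.0921,.016],[180,0,0])
E
```

```text
top b (array([ 563.8, -211.8]), 69.9, np.float64(35.8), 134)
top d (array([ 417.5, -277.7]), 46.7, np.float64(45.6), 159)Traceback (most recent call last):
  File "<stdin>", line 3, in <module>
  File "h.py", line 30, in look
    for n,x,y in L: print(cam,n,blob(P,x,y,.05))
                                ~~~~^^^^^^^^^^^
  File "h.py", line 17, in blob
    q=P[m]; zt=np.percentile(q[:,2],90); t=q[np.abs(q[:,2]-zt)<0.006]
               ~~~~~~~~~~~~~^^^^^^^^^^^
    return _quantile_unchecked(
        a, q, axis, out, overwrite_input, method, keepdims, weights)
    return _ureduce(a,
                    func=_quantile_ureduce_func,
    ...<5 lines>...
                    overwrite_input=overwrite_input,
                    method=method)
    r = func(a, **kwargs)
    result = _quantile(arr,
                       quantiles=q,
    ...<2 lines>...
                       out=out,
                       weights=wgt)
    slices_having_nans = np.isnan(arr[-1, ...])
                                  ~~~^^^^^^^^^
IndexError: index -1 is out of bounds for axis 0 with size 0
```

```bash
sed -i 's/    q=P\[m\]; zt/    q=P[m]\n    if len(q)<20: return None\n    zt/' h.py
python3 - <<'E'
from h import *
L=(('d',.415,-.28),('e',.4411,-.0922),('f',.4305,.1322))
look(L,'side')
plan([.4411,-.0921,.016],[180,0,0])
E
```

```text
side d (array([ 413.4, -281.9]), 46.9, np.float64(44.0), 251)
side e (array([437.9, -94.1]), 51.1, np.float64(45.4), 214)
side f (array([426.5, 128.4]), 53.5, np.float64(50.5), 112)
at [ 0.4408 -0.0922  0.1279] rpy [ 1.8e+02  1.0e-01 -1.0e-01] shift cm [ 0.04 -0.02 11.19] turn [ 0.     0.001 -0.001] rows 1.0
```

e has not moved (side readings match the earlier ones). I grasp it.

{"op": "move_arm", "data": {"moves": [7,0.04,0,3,0,0,0,7,0,0,3,0,0,0,7,0,0,2.4,0,0,0,7,0,0,2.0,0,0,0,7,0,0,0.8,0,0,0,7,0,0,0,0,0,0,7,0,0,0,0,0,0]}}

```text
clock: 34.85
tool_pos: [0.4418, -0.0923, 0.0165]
orientation: [180.0, 0.0, -0.1]
force: [0.7, 0.3, 0.2]
opening: 0.0697
gripper_force: 0.0
```

{"op": "move_arm", "data": {"moves": [3,0,0,0,0,0,0,3,0,0,0,0,0,0,3,0,0,0,0,0,0,3,0,0,0,0,0,0]}}

```text
clock: 35.25
tool_pos: [0.4418, -0.0918, 0.0166]
orientation: [180.0, -0.0, -0.1]
force: [-0.9, 0.1, 6.5]
opening: 0.0499
gripper_force: 30.0
```

```bash
python3 - <<'E'
from h import *
plan([.5237,.0427,.130],[180,0,0])
E
```

```text
at [ 0.4418 -0.0918  0.0166] rpy [ 1.8e+02 -0.0e+00 -1.0e-01] shift cm [  8.18 -13.45 -11.34] turn [ 0.    -0.    -0.001] rows 1.0
```

{"op": "move_arm", "data": {"moves": [3,0,0,-2.5,0,0,0,3,0,0,-3,0,0,0,3,0,0,-3,0,0,0,3,0,0,-3,0,0,0,3,2.05,-3.36,0,0,0,0,3,2.05,-3.36,0,0,0,0,3,2.05,-3.36,0,0,0,0,3,2.05,-3.36,0,0,0,0]}}

```text
clock: 36.05
tool_pos: [0.5241, 0.0439, 0.1311]
orientation: [-180.0, 0.0, -0.1]
force: [1.2, -0.8, 0.1]
opening: 0.0501
gripper_force: 30.0
```

{"op": "move_arm", "data": {"moves": [3,0,0,0,0,0,0,3,0,0,0,0,0,0,3,0,0,0,0,0,0,3,0,0,0,0,0,0]}}

```text
clock: 36.45
tool_pos: [0.523, 0.0417, 0.1309]
orientation: [180.0, 0.1, -0.1]
force: [-1.2, 0.1, -1.0]
opening: 0.0499
gripper_force: 30.0
```

```bash
python3 - <<'E'
from h import *
o=ctrl.get_obs();print(o['opening'],o['gripper_force'],o['force'].round(1))
plan([.524,.0426,.080],[180,0,0])
E
```

```text
0.049886138091829575 29.999773493036628 [-1.2  0.1 -1. ]
at [0.523  0.0417 0.1309] rpy [ 1.8e+02  1.0e-01 -1.0e-01] shift cm [ 0.1  -0.09  5.09] turn [ 0.     0.001 -0.002] rows 1.0
```

{"op": "move_arm", "data": {"moves": [3,0.08,-0.08,1.6,0,0,0,3,0,0,1.6,0,0,0,3,0,0,1.6,0,0,0,3,0,0,0.4,0,0,0,3,0,0,0.3,0,0,0,3,0,0,0,0,0,0]}}

```text
clock: 37.05
tool_pos: [0.5245, 0.043, 0.0762]
orientation: [180.0, 0.0, -0.1]
force: [-0.2, -0.0, -0.5]
opening: 0.0496
gripper_force: 30.0
```

{"op": "move_arm", "data": {"moves": [3,0,0,0.3,0,0,0,3,0,0,0.3,0,0,0]}}

```text
clock: 37.25
tool_pos: [0.5248, 0.0434, 0.0704]
orientation: [-180.0, -0.0, -0.1]
force: [-0.1, -0.3, -1.5]
opening: 0.0499
gripper_force: 30.0
```

{"op": "move_arm", "data": {"moves": [3,0,0,0.3,0,0,0,3,0,0,0.3,0,0,0]}}

```text
clock: 37.45
tool_pos: [0.5244, 0.0433, 0.0637]
orientation: [180.0, 0.0, -0.1]
force: [-0.2, 1.0, -1.1]
opening: 0.0501
gripper_force: 30.0
```

{"op": "move_arm", "data": {"moves": [3,0,0,0.3,0,0,0,3,0,0,0.3,0,0,0]}}

```text
clock: 37.65
tool_pos: [0.5244, 0.0432, 0.0576]
orientation: [180.0, 0.1, -0.1]
force: [-0.5, -0.5, -0.6]
opening: 0.0499
gripper_force: 30.0
```

{"op": "move_arm", "data": {"moves": [3,0,0,0,0,0,0]}}

```text
clock: 37.75
tool_pos: [0.5241, 0.0432, 0.0574]
orientation: [180.0, 0.1, -0.1]
force: [-0.8, 0.0, -1.0]
opening: 0.0496
gripper_force: 30.0
```

{"op": "move_arm", "data": {"moves": [3,0,0.05,0.4,0,0,0,3,0,0,0.4,0,0,0,3,0,0,0.4,0,0,0,3,0,0,0.4,0,0,0,3,0,0,0.2,0,0,0,3,0,0,0,0,0,0]}}

```text
clock: 38.35
tool_pos: [0.5242, 0.0427, 0.0395]
orientation: [180.0, 0.1, -0.1]
force: [-0.3, 0.1, -1.0]
opening: 0.0499
gripper_force: 30.0
```

{"op": "move_arm", "data": {"moves": [3,0,0,0.15,0,0,0,3,0,0,0,0,0,0]}}

```text
clock: 38.55
tool_pos: [0.5243, 0.0427, 0.0383]
orientation: [180.0, 0.1, -0.1]
force: [0.1, -0.5, -1.3]
opening: 0.0498
gripper_force: 30.0
```

{"op": "move_arm", "data": {"moves": [3,0,0,0.1,0,0,0,3,0,0,0,0,0,0]}}

```text
clock: 38.75
tool_pos: [0.5244, 0.0427, 0.0373]
orientation: [180.0, 0.1, -0.1]
force: [-1.5, -0.0, -0.3]
opening: 0.0499
gripper_force: 30.0
```

{"op": "move_arm", "data": {"moves": [3,0,0,0.1,0,0,0,3,0,0,0,0,0,0]}}

```text
clock: 38.95
tool_pos: [0.5245, 0.0428, 0.0366]
orientation: [180.0, 0.0, -0.1]
force: [-1.8, 0.1, 3.5]
opening: 0.0495
gripper_force: 30.0
```

{"op": "move_arm", "data": {"moves": [3,0,0,0.05,0,0,0,3,0,0,0,0,0,0,3,0,0,0,0,0,0,3,0,0,0,0,0,0,3,0,0,0,0,0,0,3,0,0,0,0,0,0,3,0,0,-1.5,0,0,0,3,0,0,-2,0,0,0]}}

```text
clock: 39.75
tool_pos: [0.5236, 0.0424, 0.0704]
orientation: [179.9, 0.2, -0.1]
force: [0.2, -0.1, -0.4]
opening: 0.05
gripper_force: 30.0
```

{"op": "move_arm", "data": {"moves": [3,0,0,-3,0,0,0,3,0,0,-3,0,0,0,3,0,0,0,0,0,0,3,-0.66,3.98,0,0,0,0,3,-0.66,3.98,0,0,0,0,3,-0.66,3.98,0,0,0,0,3,-0.66,3.98,0,0,0,0,3,-0.66,3.98,0,0,0,0]}}

```text
clock: 40.55
tool_pos: [0.4905, -0.1576, 0.1304]
orientation: [180.0, 0.1, -0.1]
force: [1.8, 0.4, -0.0]
opening: 0.0497
gripper_force: 30.0
```

{"op": "move_arm", "data": {"moves": [3,-0.66,3.98,0,0,0,0,3,-0.66,3.98,0,0,0,0,3,-0.66,3.98,0,0,0,0,3,-0.66,3.98,0,0,0,0,3,-0.66,3.98,0,0,0,0,3,0,0,2,0,0,0,3,0,0,2,0,0,0,3,0,0,0,0,0,0]}}

```text
clock: 41.35
tool_pos: [0.4555, -0.3546, 0.0877]
orientation: [-179.9, 0.4, -0.2]
force: [-0.9, -0.1, -1.2]
opening: 0.0496
gripper_force: 30.0
```

{"op": "move_arm", "data": {"moves": [3,0,0,2,0,0,0,3,0,0,0,0,0,0,3,0,0,0,0,0,0]}}

```text
clock: 41.65
tool_pos: [0.458, -0.355, 0.0715]
orientation: [180.0, 0.1, -0.0]
force: [-0.5, -0.8, -1.0]
opening: 0.0499
gripper_force: 30.0
```

```bash
python3 - <<'E'
from h import *
o=ctrl.get_obs();print(o['opening'],o['gripper_force'],o['force'].round(1))
plan([.458,-.355,.0216],[180,0,0])
E
```

```text
0.04985073971658035 29.999852562323213 [-0.5 -0.8 -1. ]
at [ 0.458  -0.355   0.0715] rpy [ 1.8e+02  1.0e-01 -0.0e+00] shift cm [ 0.01 -0.    4.99] turn [ 0.     0.002 -0.001] rows 1.0
```

{"op": "move_arm", "data": {"moves": [3,0,0,2,0,0,0,3,0,0,2,0,0,0,3,0,0,0.7,0,0,0,3,0,0,0.15,0,0,0,3,0,0,0,0,0,0,3,0,0,0,0,0,0]}}

```text
clock: 42.25
tool_pos: [0.4586, -0.3555, 0.0237]
orientation: [179.9, -0.0, -0.1]
force: [-0.3, 0.5, -0.8]
opening: 0.0498
gripper_force: 30.0
```

{"op": "move_arm", "data": {"moves": [3,0,0,0.1,0,0,0,3,0,0,0,0,0,0]}}

```text
clock: 42.45
tool_pos: [0.4581, -0.3553, 0.022]
orientation: [180.0, 0.0, -0.1]
force: [-0.1, -0.0, -0.9]
opening: 0.0498
gripper_force: 30.0
```

{"op": "move_arm", "data": {"moves": [3,0,0,0.05,0,0,0,6,0,0,0,0,0,0,6,0,0,0,0,0,0,6,0,0,0,0,0,0,6,0,0,-2,0,0,0,6,0,0,-3,0,0,0,6,0,0,-3,0,0,0,6,0,0,-3,0,0,0]}}

```text
clock: 43.25
tool_pos: [0.4577, -0.3551, 0.132]
orientation: [180.0, 0.1, -0.1]
force: [1.3, -0.2, -0.6]
opening: 0.0605
gripper_force: 0.0
```

{"op": "move_arm", "data": {"moves": [7.2,-0.21,-3.75,0,0,0,0,7.2,-0.21,-3.75,0,0,0,0,7.2,-0.21,-3.75,0,0,0,0,7.2,-0.21,-3.75,0,0,0,0,7.2,-0.21,-3.75,0,0,0,0,7.2,-0.21,-3.75,0,0,0,0,7.2,-0.21,-3.75,0,0,0,0,7.2,0,0,0,0,0,0]}}

```text
clock: 44.05
tool_pos: [0.4436, -0.0896, 0.1314]
orientation: [-180.0, -0.0, 0.1]
force: [-0.2, -0.0, 0.0]
opening: 0.0719
gripper_force: 0.0
```

```bash
python3 - <<'E'
from h import *
L=(('b',.58,-.215),('d',.4156,-.28),('e',.458,-.355),('f',.4305,.1322))
look(L);p=look(L,'side')
plan([.4305,.132,.13],[180,0,0])
E
```

```text
top b (array([ 562.9, -214.4]), 72.6, np.float64(35.3), 137)
top d (array([ 417.3, -277.8]), 46.4, np.float64(45.7), 162)
top e (array([ 460.1, -353.2]), 51.0, np.float64(50.3), 193)
top f None
side b (array([ 562.4, -216.7]), 72.3, np.float64(33.8), 196)
side d (array([ 413.3, -282.2]), 47.1, np.float64(43.7), 253)
side e (array([ 457. , -356.8]), 50.8, np.float64(49.4), 346)
side f (array([424.7, 129.4]), 53.6, np.float64(50.2), 132)
at [ 0.4437 -0.0918  0.1312] rpy [1.8e+02 0.0e+00 1.0e-01] shift cm [ -1.3  -22.38   0.12] turn [0.    0.    0.001] rows 1.0
```

{"op": "move_arm", "data": {"moves": [7.2,-0.22,-3.73,0,0,0,0,7.2,-0.22,-3.73,0,0,0,0,7.2,-0.22,-3.73,0,0,0,0,7.2,-0.22,-3.73,0,0,0,0,7.2,-0.22,-3.73,0,0,0,0,7.2,-0.22,-3.73,0,0,0,0,7.2,0,0,0,0,0,0,7.2,0,0,0,0,0,0]}}

```text
clock: 44.95
tool_pos: [0.4308, 0.131, 0.1307]
orientation: [180.0, 0.1, -0.0]
force: [0.2, -0.0, 0.4]
opening: 0.0721
gripper_force: 0.0
```

```bash
python3 - <<'E'
from h import *
p=look((('f',.4305,.1322),),'side')
plan([.4305,.132,.018],[180,0,0])
c=p[120:270,130:330]; cv2.imwrite('pics/s6.png',cv2.resize(c[:,:,::-1],None,fx=4,fy=4,interpolation=2))
E
```

```text
side f (array([427.5, 130.4]), 56.3, np.float64(50.6), 201)
at [0.4307 0.1303 0.1306] rpy [ 1.8e+02  1.0e-01 -1.0e-01] shift cm [ 0.   -0.18 11.26] turn [ 0.001  0.002 -0.002] rows 1.0
```

View pics/s6.png

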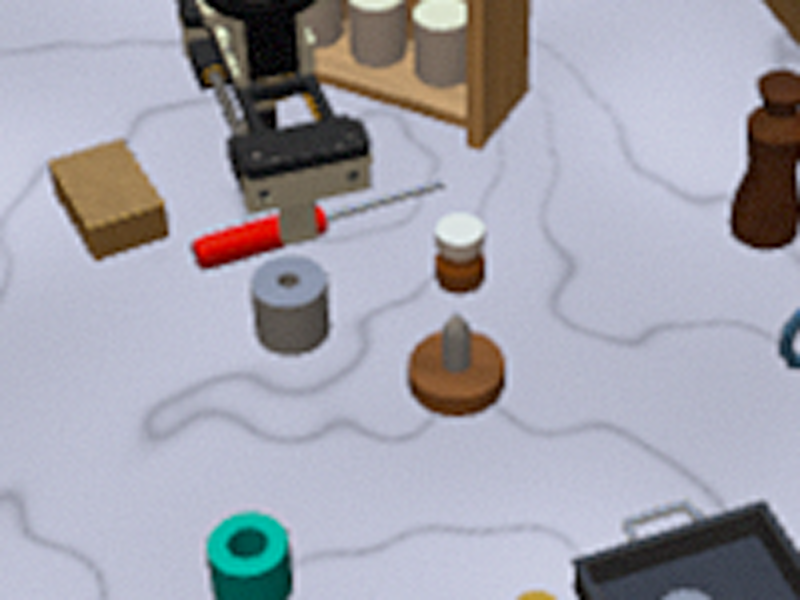

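f is still in place at crop (290,305), with the gripper above it and the screwdriver clear of the fingers. I grasp it.

{"op": "move_arm", "data": {"moves": [7.2,0,-0.17,3,0,0,0,7.2,0,0,3,0,0,0,7.2,0,0,2.4,0,0,0,7.2,0,0,2.0,0,0,0,7.2,0,0,0.8,0,0,0,7.2,0,0,0,0,0,0,7.2,0,0,0,0,0,0]}}

```text
clock: 45.7
tool_pos: [0.4311, 0.1325, 0.0196]
orientation: [-180.0, 0.0, -0.1]
force: [-0.4, 0.5, 0.3]
opening: 0.0722
gripper_force: 0.0
```

{"op": "move_arm", "data": {"moves": [3,0,0,0,0,0,0,3,0,0,0,0,0,0,3,0,0,0,0,0,0,3,0,0,0,0,0,0]}}

```text
clock: 46.1
tool_pos: [0.4308, 0.133, 0.0195]
orientation: [-180.0, 0.0, -0.1]
force: [-1.1, -0.8, 7.5]
opening: 0.0524
gripper_force: 30.0
```

```bash
python3 - <<'E'
from h import *
plan([.524,.0427,.135],[180,0,0])
E
```

```text
at [0.4308 0.133  0.0195] rpy [-1.8e+02  0.0e+00 -1.0e-01] shift cm [  9.33   9.02 -11.55] turn [-0.     0.    -0.001] rows 1.0
```

{"op": "move_arm", "data": {"moves": [3,0,0,0,0,0,0]}}

```text
clock: 46.2
tool_pos: [0.4308, 0.133, 0.0195]
orientation: [-180.0, 0.0, -0.1]
force: [-1.3, -0.9, 6.3]
opening: 0.0523
gripper_force: 30.0
```

```bash
python3 - <<'E'
from h import *
o=ctrl.get_obs();print(o['opening'],o['gripper_force'],o['force'].round(1),o['moment'].round(2))
look((('f',.4305,.1322),),'side')
look((('f',.4305,.1322),),'top')
E
```

```text
0.05226024095759719 30.001053713494912 [-1.3 -0.9  6.3] [-0.34  0.56 -0.05]
side f (array([401.3, 147.7]), 36.6, np.float64(84.1), 9)
top f None
```

```bash
python3 - <<'E'
from h import *
p,d=snap('side'); c=p[150:230,160:260]; cv2.imwrite('pics/s7.png',cv2.resize(c[:,:,::-1],None,fx=6,fy=6,interpolation=2))
E
```

```text
(no output)
```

View pics/s7.png

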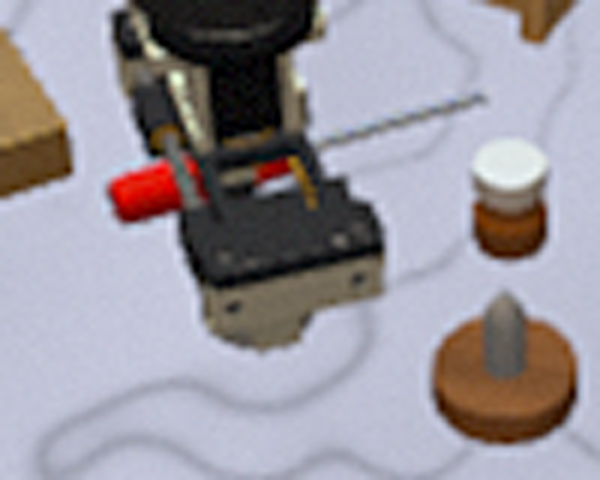

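The collar is hidden behind the near finger and looks roughly centred at crop (255,320), though the opening is 1.6 mm small. I lift it a little and look.

{"op": "move_arm", "data": {"moves": [3,0,0,-2,0,0,0,3,0,0,-3,0,0,0,3,0,0,-3,0,0,0,3,0,0,-3.5,0,0,0,3,0,0,0,0,0,0,3,0,0,0,0,0,0]}}

```text
clock: 46.95
tool_pos: [0.4308, 0.1332, 0.1346]
orientation: [-179.9, -0.0, -0.1]
force: [-0.1, -0.3, -0.9]
opening: 0.0527
gripper_force: 30.0
```

```bash
python3 - <<'E'
from h import *
o=ctrl.get_obs();print(o['opening'],o['gripper_force'],o['force'].round(1),o['moment'].round(2))
p,d=snap('side');P=world('side',d); x=o['tool_pos']
c=p[110:220,140:280]; cv2.imwrite('pics/s8.png',cv2.resize(c[:,:,::-1],None,fx=5,fy=5,interpolation=2))
for z0 in (.095,.105,.115,.125,.135):
    m=(abs(P[...,2]-z0)<.005)&(np.hypot(P[...,0]-x[0],P[...,1]-x[1])<.07); q=(P[m][:,:2]-x[:2])*1000
    if len(q)>5: print(z0,len(q),np.percentile(q,[2,50,98],axis=0).round(0).tolist())
E
```

```text
0.05274763861294726 29.99977298139129 [-0.1 -0.3 -0.9] [-0.09  0.02  0.  ]
0.115 12 [[-27.0, -24.0], [-18.0, -18.0], [21.0, -10.0]]
0.125 37 [[-29.0, -40.0], [-16.0, -19.0], [22.0, -5.0]]
0.135 38 [[-29.0, -43.0], [-7.0, -40.0], [14.0, 0.0]]
```

View pics/s8.png

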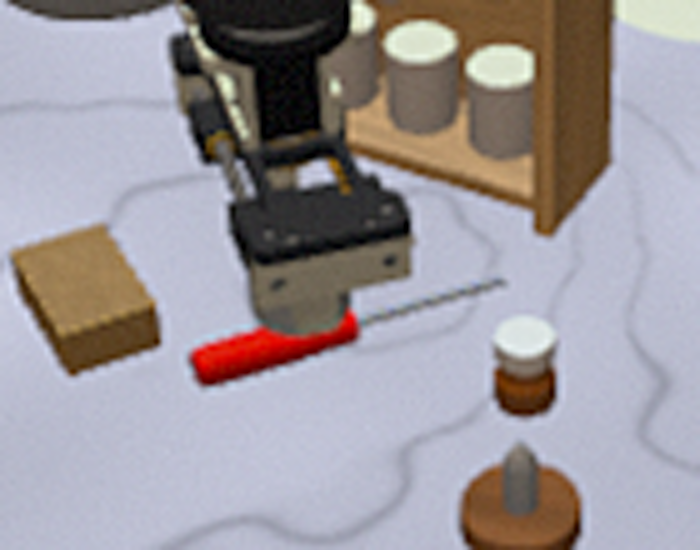

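The collar is held, centred on the fingers (x extent about ±26 mm once the camera bias is removed). Now to the gauge.

{"op": "move_arm", "data": {"moves": [3,2.31,2.26,0,0,0,0,3,2.31,2.26,0,0,0,0,3,2.31,2.26,0,0,0,0,3,2.31,2.26,0,0,0,0,3,0,0,0,0,0,0,3,0,0,0,0,0,0,3,0,0,0,0,0,0]}}

```text
clock: 47.7
tool_pos: [0.5219, 0.0423, 0.1328]
orientation: [179.9, 0.2, -0.1]
force: [0.3, 0.8, -1.5]
opening: 0.0523
gripper_force: 30.0
```

```bash
python3 - <<'E'
from h import *
o=ctrl.get_obs();print(o['opening'],o['force'].round(1))
plan([.5236,.0427,.0855],[180,0,0])
E
```

```text
0.052274584333847005 [ 0.3  0.8 -1.5]
at [0.5219 0.0423 0.1328] rpy [ 1.799e+02  2.000e-01 -1.000e-01] shift cm [ 0.18 -0.04  4.73] turn [ 0.001  0.003 -0.001] rows 1.0
```

{"op": "move_arm", "data": {"moves": [3,0.06,-0.02,1.6,0,0,0,3,0,0,1.6,0,0,0,3,0,0,1.4,0,0,0,3,0,0,0,0,0,0,3,0,0,0,0,0,0]}}

```text
clock: 48.2
tool_pos: [0.5231, 0.0431, 0.088]
orientation: [180.0, 0.1, -0.0]
force: [0.5, 0.1, -1.0]
opening: 0.0524
gripper_force: 30.0
```

{"op": "move_arm", "data": {"moves": [3,0,0,0.3,0,0,0,3,0,0,0.3,0,0,0,3,0,0,0,0,0,0]}}

```text
clock: 48.5
tool_pos: [0.5234, 0.0426, 0.0819]
orientation: [180.0, 0.1, -0.1]
force: [0.4, 0.1, -0.3]
opening: 0.0528
gripper_force: 30.0
```

{"op": "move_arm", "data": {"moves": [3,0,0,0.2,0,0,0,3,0,0,0,0,0,0]}}

```text
clock: 48.7
tool_pos: [0.5234, 0.0425, 0.0798]
orientation: [180.0, 0.1, -0.1]
force: [-0.3, -0.4, -0.7]
opening: 0.0526
gripper_force: 30.0
```

{"op": "move_arm", "data": {"moves": [3,0,0,0.1,0,0,0,3,0,0,0,0,0,0]}}

```text
clock: 48.9
tool_pos: [0.5235, 0.0425, 0.0788]
orientation: [180.0, 0.1, -0.1]
force: [-0.7, 0.3, -1.0]
opening: 0.0527
gripper_force: 30.0
```

{"op": "move_arm", "data": {"moves": [3,0,0,0.2,0,0,0,3,0,0,0,0,0,0]}}

```text
clock: 49.1
tool_pos: [0.5234, 0.0425, 0.0766]
orientation: [180.0, 0.1, -0.1]
force: [-0.7, 0.6, 0.1]
opening: 0.0522
gripper_force: 30.0
```

{"op": "move_arm", "data": {"moves": [3,0,0,0.1,0,0,0,3,0,0,0,0,0,0]}}

```text
clock: 49.3
tool_pos: [0.5234, 0.0425, 0.0757]
orientation: [180.0, 0.1, -0.1]
force: [0.3, 0.5, -0.7]
opening: 0.0525
gripper_force: 30.0
```

{"op": "move_arm", "data": {"moves": [3,0,0,0.1,0,0,0,3,0,0,0,0,0,0]}}

```text
clock: 49.5
tool_pos: [0.5236, 0.0425, 0.0749]
orientation: [180.0, 0.0, -0.1]
force: [0.7, 0.1, -0.7]
opening: 0.0525
gripper_force: 30.0
```

{"op": "move_arm", "data": {"moves": [3,0,0,0.1,0,0,0,3,0,0,0,0,0,0]}}

```text
clock: 49.7
tool_pos: [0.5239, 0.0425, 0.0741]
orientation: [180.0, 0.0, -0.1]
force: [1.9, -1.4, 1.3]
opening: 0.0523
gripper_force: 30.0
```

{"op": "move_arm", "data": {"moves": [3,0,0,0.1,0,0,0,3,0,0,0,0,0,0]}}

```text
clock: 49.9
tool_pos: [0.524, 0.0424, 0.0735]
orientation: [180.0, -0.0, -0.1]
force: [-0.0, -2.2, 5.7]
opening: 0.0522
gripper_force: 30.0
```

{"op": "move_arm", "data": {"moves": [3,0,0,0.05,0,0,0,3,0,0,0,0,0,0]}}

```text
clock: 50.1
tool_pos: [0.5241, 0.0424, 0.0734]
orientation: [180.0, -0.0, -0.0]
force: [-1.7, -1.4, 10.3]
opening: 0.0527
gripper_force: 30.0
```

f is tight: it stopped at an underside of about 54 mm. I let it sit, then take it to the tin.

{"op": "move_arm", "data": {"moves": [3,0,0,0,0,0,0,3,0,0,0,0,0,0,3,0,0,0,0,0,0,3,0,0,0,0,0,0,3,0,0,0,0,0,0,3,0,0,-1,0,0,0,3,0,0,-2.5,0,0,0,3,0,0,-3,0,0,0]}}

```text
clock: 50.9
tool_pos: [0.5223, 0.0423, 0.1373]
orientation: [179.9, 0.2, -0.1]
force: [0.5, 0.1, -0.4]
opening: 0.0524
gripper_force: 30.0
```

{"op": "move_arm", "data": {"moves": [3,0,0,0,0,0,0,3,1.12,3.69,0,0,0,0,3,1.12,3.69,0,0,0,0,3,1.12,3.69,0,0,0,0,3,1.12,3.69,0,0,0,0,3,1.12,3.69,0,0,0,0,3,1.12,3.69,0,0,0,0,3,1.12,3.69,0,0,0,0]}}

```text
clock: 51.7
tool_pos: [0.6015, -0.2171, 0.1368]
orientation: [-180.0, 0.1, -0.1]
force: [1.2, 1.3, 0.3]
opening: 0.0524
gripper_force: 30.0
```

{"op": "move_arm", "data": {"moves": [3,1.12,3.69,0,0,0,0,3,1.12,3.69,0,0,0,0,3,0,0,2,0,0,0,3,0,0,2,0,0,0,3,0,0,2,0,0,0,3,0,0,0,0,0,0,3,0,0,0,0,0,0]}}

```text
clock: 52.4
tool_pos: [0.6236, -0.2896, 0.0771]
orientation: [180.0, 0.1, -0.1]
force: [-0.6, 0.1, 0.1]
opening: 0.0525
gripper_force: 30.0
```

```bash
python3 - <<'E'
from h import *
o=ctrl.get_obs();print(o['opening'],o['force'].round(1))
plan([.625,-.290,.0245],[180,0,0])
E
```

```text
0.05247697473857239 [-0.6  0.1  0.1]
at [ 0.6236 -0.2896  0.0771] rpy [ 1.8e+02  1.0e-01 -1.0e-01] shift cm [0.15 0.04 5.26] turn [ 0.     0.002 -0.001] rows 1.0
```

{"op": "move_arm", "data": {"moves": [3,0.08,0,2,0,0,0,3,0,0,2,0,0,0,3,0,0,1,0,0,0,3,0,0,0,0,0,0,3,0,0,0,0,0,0]}}

```text
clock: 52.9
tool_pos: [0.6254, -0.2898, 0.0285]
orientation: [180.0, -0.0, -0.0]
force: [0.4, 0.0, -1.3]
opening: 0.0522
gripper_force: 30.0
```

{"op": "move_arm", "data": {"moves": [3,0,0,0.15,0,0,0,3,0,0,0,0,0,0]}}

```text
clock: 53.1
tool_pos: [0.6251, -0.2898, 0.0268]
orientation: [180.0, -0.0, -0.1]
force: [-0.2, -0.0, -1.2]
opening: 0.052
gripper_force: 30.0
```

{"op": "move_arm", "data": {"moves": [3,0,0,0.1,0,0,0,3,0,0,0,0,0,0]}}

```text
clock: 53.3
tool_pos: [0.6247, -0.2897, 0.0251]
orientation: [180.0, 0.0, -0.1]
force: [-0.3, -0.0, -0.7]
opening: 0.0523
gripper_force: 30.0
```

{"op": "move_arm", "data": {"moves": [3,0,0,0.1,0,0,0,3,0,0,0,0,0,0,6.1,0,0,0,0,0,0,6.1,0,0,0,0,0,0,6.1,0,0,0,0,0,0,6.1,0,0,-2,0,0,0,6.1,0,0,-3,0,0,0,6.1,0,0,-4,0,0,0]}}

```text
clock: 54.1
tool_pos: [0.6234, -0.2893, 0.1127]
orientation: [-180.0, 0.3, -0.1]
force: [0.2, -0.4, 0.4]
opening: 0.061
gripper_force: 0.0
```

{"op": "move_arm", "data": {"moves": [3,0,0,-4,0,0,0,3,0,0,-4,0,0,0,0,-1.2,-4,0,0,0,0,0,-1.2,-4,0,0,0,0,0,-1.2,-4,0,0,0,0,0,-1.2,-4,0,0,0,0,0,-1.2,-4,0,0,0,0,0,-1.2,-4,0,0,0,0]}}

```text
clock: 54.9
tool_pos: [0.5524, -0.0481, 0.1939]
orientation: [180.0, 0.0, -0.1]
force: [0.8, 1.2, 0.6]
opening: 0.0032
gripper_force: 0.0
```

{"op": "move_arm", "data": {"moves": [0,-1.2,-4,0,0,0,0,0,-1.2,-4,0,0,0,0,0,-1.2,-4,0,0,0,0,0,-1.2,-4,0,0,0,0,0,-1.2,-4,0,0,0,0,0,0,0,0,0,0,0,0,0,0,0,0,0,0]}}

```text
clock: 55.6
tool_pos: [0.493, 0.1514, 0.1939]
orientation: [180.0, 0.1, 0.1]
force: [0.5, -0.2, 0.6]
opening: 0.0004
gripper_force: 0.0
```

```bash
python3 - <<'E'
from h import *
from kin import ik,E_,j6
L=(('b',.58,-.215),('d',.4156,-.28),('e',.458,-.355),('f',.625,-.29))
p=look(L)
cv2.imwrite('pics/t3.png',cv2.resize(p[130:290,270:440][:,:,::-1],None,fx=3.5,fy=3.5,interpolation=2))
plan([.46,.25,.20],[180,0,72])
q=ctrl.get_obs()['joint_pos'][:5];print(q.round(1))
for b,r in (([.46,.2,.246],[180,0,0]),([.46,.2,.246],[180,0,54]),([.46,.2,.246],[180,-25,54]),([.458,.194,.247],[180,-50,54]),([.4508,.278,.163],[180,-50,52]),([.475,.3005,.163],[180,-50,52]),([.5022,.3298,.1644],[180,-50,52]),([.5005,.3297,.1763],[180,-50,52])):
    R=E_('xyz',r); s=ik(np.array(b),R.as_matrix()[:,2],[q]); q=s[1]; print(b,r,s[0].round(4),q.round(0),(270-j6(q,R)[2]+180)%360-180)
E
```

```text
top b (array([ 563.5, -215.7]), 71.7, np.float64(35.8), 131)
top d (array([ 417.8, -276.9]), 46.0, np.float64(46.6), 145)
top e (array([ 458.4, -352.4]), 52.4, np.float64(50.9), 184)
top f (array([ 624.5, -286.9]), 54.4, np.float64(56.1), 238)
at [0.4932 0.1505 0.1938] rpy [ 1.8e+02  1.0e-01 -0.0e+00] shift cm [-3.33 -9.94 -0.62] turn [-0.000e+00  1.000e-03 -1.257e+00] rows 9.0
[ 38.8   7.4 -22.5  -0.  -60.1]
[0.46, 0.2, 0.246] [180, 0, 0] 0.0 [ 46.   4. -20.   0. -67.] 44.01641695848889
[0.46, 0.2, 0.246] [180, 0, 54] 0.0 [ 46.   4. -20.   0. -67.] 98.016416958489
[0.46, 0.2, 0.246] [180, -25, 54] 0.0 [ 42.  -9. -33.  -8. -42.] 106.9327886613861
[0.458, 0.194, 0.247] [180, -50, 54] 0.0 [ 18. -11. -32. -50. -36.] 159.09475783157052
[0.4508, 0.278, 0.163] [180, -50, 52] 0.0 [ 29.  -2. -36. -64. -20.] 167.73366238788054
[0.475, 0.3005, 0.163] [180, -50, 52] 0.0 [ 31.   1. -33. -63. -18.] 166.21124446831436
[0.5022, 0.3298, 0.1644] [180, -50, 52] 0.0 [ 34.   4. -30. -61. -16.] 162.29230524698227
[0.5005, 0.3297, 0.1763] [180, -50, 52] 0.0 [ 36.   2. -31. -56. -14.] 155.53066839832854
```

View pics/t3.png

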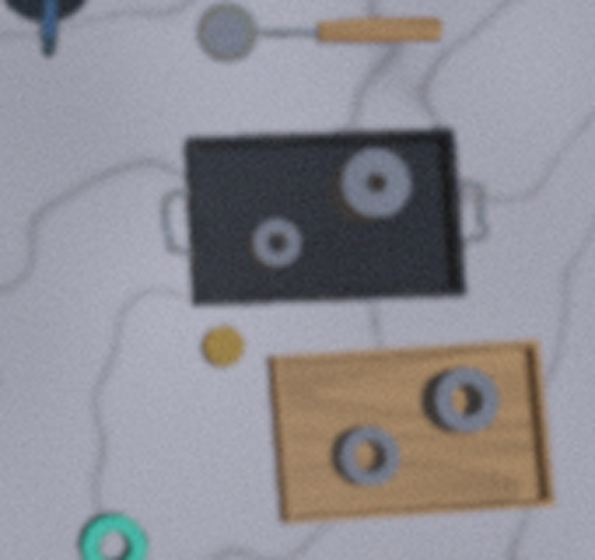

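The view shows b (275,243) and f (375,183) upright in the tin, and d (367,455) and e (462,398) upright in the tray. Now back to the switch.

{"op": "move_arm", "data": {"moves": [0,-1.1,-1.65,-1.73,0,0,0,0,-1.1,-1.65,-1.73,0,0,0,0,-1.1,-1.65,-1.73,0,0,0,0,0,0,0,0,0,-0.118,0,0,0,0,0,0,-0.118,0,0,0,0,0,0,-0.118,0,0,0,0,0,0,-0.118,0,0,0,0,0,0,-0.118]}}

```text
clock: 56.45
tool_pos: [0.4609, 0.1987, 0.2457]
orientation: [-180.0, 0.1, 33.9]
force: [-0.5, -0.0, 0.0]
opening: 0.0007
gripper_force: 0.0
```

{"op": "move_arm", "data": {"moves": [0,0,0,0,0,0,-0.118,0,0,0,0,0,0,-0.118,0,0,0,0,0,0,-0.118,0,0,0,0,0,0.1,0,0,0,0,0,0,0.1,0,0,0,0,0,0,0.1,0,0,0,0,0,0,0.1,0,0,0,0,0,0,0.1,0]}}

```text
clock: 57.25
tool_pos: [0.4609, 0.1985, 0.2462]
orientation: [180.0, -28.9, 53.9]
force: [-0.1, -0.7, -0.8]
opening: 0.0
gripper_force: 0.0
```

{"op": "move_arm", "data": {"moves": [0,0,0,0,0,0.08,0,0,0,0,0,0,0.08,0,0,0,0,0,0,0.08,0,0,0,0,0,0,0.08,0,0,0,0,0,0,0.053,0,0,0,0,0,0,0,0,0,0,0,0,0,0,0]}}

```text
clock: 57.95
tool_pos: [0.461, 0.1973, 0.245]
orientation: [-179.8, -49.2, 53.6]
force: [-0.3, 0.2, -0.2]
opening: 0.0005
gripper_force: 0.0
```

```bash
python3 - <<'E'
from h import *
print(ctrl.get_obs()['joint_pos'].round(1))
plan([.4508,.278,.163],[180,-50,52])
E
```

```text
[ 19.8 -10.6 -32.1 -48.3 -34.6 156.4]
at [0.461  0.1973 0.245 ] rpy [-179.8  -49.2   53.6] shift cm [-2.36 -5.58  9.84] turn [-0.025  0.014  0.018] rows 1.0
```

Same branch as before. I go to the pre-pose the way I retreated.

{"op": "move_arm", "data": {"moves": [0,-0.47,-1.12,1.97,-0.005,0.003,0.004,0,-0.47,-1.12,1.97,-0.005,0.003,0.004,0,-0.47,-1.12,1.97,-0.005,0.003,0.004,0,-0.47,-1.12,1.97,-0.005,0.003,0.004,0,-0.47,-1.12,1.97,-0.005,0.003,0.004,0,0,0,0,0,0,0,0,0,0,0,0,0,0]}}

```text
clock: 58.65
tool_pos: [0.4505, 0.2813, 0.1632]
orientation: [-179.9, -50.1, 52.2]
force: [0.1, -0.3, -0.4]
opening: 0.0004
gripper_force: 0.0
```

```bash
python3 - <<'E'
from h import *
print(ctrl.get_obs()['joint_pos'].round(1))
plan([.5017,.3295,.1635],[180,-50,52])
E
```

```text
[ 28.8  -2.1 -35.5 -64.1 -19.9 168.2]
at [0.4505 0.2813 0.1632] rpy [-179.9  -50.1   52.2] shift cm [4.48 1.11 5.31] turn [-0.005 -0.001  0.003] rows 1.0
```

{"op": "move_arm", "data": {"moves": [0,0.75,0.18,0.885,0,0,0,0,0.75,0.18,0.885,0,0,0,0,0.75,0.18,0.885,0,0,0,0,0.75,0.18,0.885,0,0,0,0,0.75,0.18,0.885,0,0,0,0,0.75,0.18,0.885,0,0,0,0,0,0,0,0,0,0,0,0,0,0,0,0,0]}}

```text
clock: 59.45
tool_pos: [0.5018, 0.3297, 0.1635]
orientation: [-179.9, -50.1, 52.1]
force: [-0.0, -0.0, -0.4]
opening: 0.0002
gripper_force: 0.0
```

{"op": "move_arm", "data": {"moves": [0,0.153,0,-0.129,0,0,0,0,0.153,0,-0.129,0,0,0,0,0.153,0,-0.129,0,0,0,0,0,0,0,0,0,0]}}

```text
clock: 59.85
tool_pos: [0.5016, 0.3293, 0.1703]
orientation: [-179.9, -50.2, 52.2]
force: [0.2, -0.7, -0.7]
opening: 0.0002
gripper_force: 0.2
```

{"op": "move_arm", "data": {"moves": [0,0.153,0,-0.129,0,0,0,0,0,0,0,0,0,0]}}

```text
clock: 60.05
tool_pos: [0.5014, 0.3293, 0.1718]
orientation: [-179.9, -50.1, 52.1]
force: [-0.0, -0.7, -1.5]
opening: 0.0005
gripper_force: 1.0
```

Up to 0.1763 as before, hold, then down and back.

{"op": "move_arm", "data": {"moves": [0,0.153,0,-0.129,0,0,0,0,0.153,0,-0.129,0,0,0,0,0,0,0,0,0,0]}}

```text
clock: 60.35
tool_pos: [0.5014, 0.3293, 0.1757]
orientation: [-179.9, -50.1, 52.1]
force: [-0.7, -0.1, -3.9]
opening: 0.0004
gripper_force: 1.7
```

{"op": "move_arm", "data": {"moves": [0,0.04,0,-0.03,0,0,0,0,0,0,0,0,0,0,0,0,0,0,0,0,0,0,0,0,0,0,0,0,0,0,0,0,0,0,0]}}

```text
clock: 60.85
tool_pos: [0.5016, 0.3293, 0.1762]
orientation: [-179.9, -50.1, 52.1]
force: [-3.1, -1.7, -4.1]
opening: 0.0005
gripper_force: 2.3
```

{"op": "move_arm", "data": {"moves": [0,-0.26,0,0.21,0,0,0,0,-0.26,0,0.21,0,0,0,0,-0.26,0,0.21,0,0,0,0,-0.26,0,0.21,0,0,0,0,0,0,0,0,0,0]}}

```text
clock: 61.35
tool_pos: [0.5032, 0.3295, 0.1642]
orientation: [180.0, -50.3, 52.1]
force: [0.1, -0.3, -0.9]
opening: 0.0003
gripper_force: 0.0
```

{"op": "move_arm", "data": {"moves": [0,-0.65,-0.11,-0.76,0,0,0,0,-0.65,-0.11,-0.76,0,0,0,0,-0.65,-0.11,-0.76,0,0,0,0,-0.65,-0.11,-0.76,0,0,0,0,-0.65,-0.11,-0.76,0,0,0,0,-0.65,-0.11,-0.76,0,0,0,0,-0.65,-0.11,-0.76,0,0,0,0,0,0,0,0,0,0]}}

```text
clock: 62.15
tool_pos: [0.4519, 0.2777, 0.1624]
orientation: [-179.9, -50.2, 52.1]
force: [0.1, -0.9, 0.3]
opening: 0.0007
gripper_force: 0.0
```

```bash
python3 - <<'E'
from h import *
o=ctrl.get_obs(); print(o['force'].round(1),o['clock'])
p,d=snap('side'); p=p.astype(float)
a=np.load('side0.npz')['p'].astype(float); s4=cv2.imread('pics/s4.png')[:,:,::-1].astype(float)
for n,r in(('right',np.s_[250:330,400:470]),('plate',np.s_[85:110,275:300]),('counter',np.s_[300:380,100:190])): print(n,'off0',a[r].mean().round(2),'on',s4[r].mean().round(2),'now',p[r].mean().round(2))
cv2.imwrite('pics/s9.png',cv2.resize(p[:,:,::-1],(800,600)))
E
```

```text
[ 0.1 -0.9  0.3] 62.15
right off0 149.92 on 152.17 now 156.87
plate off0 211.49 on 214.18 now 219.3
counter off0 186.71 on 189.47 now 195.18[ WARN:0@1.307] global loadsave.cpp:1063 imwrite_ Unsupported depth image for selected encoder is fallbacked to CV_8U.
```

View pics/s9.png

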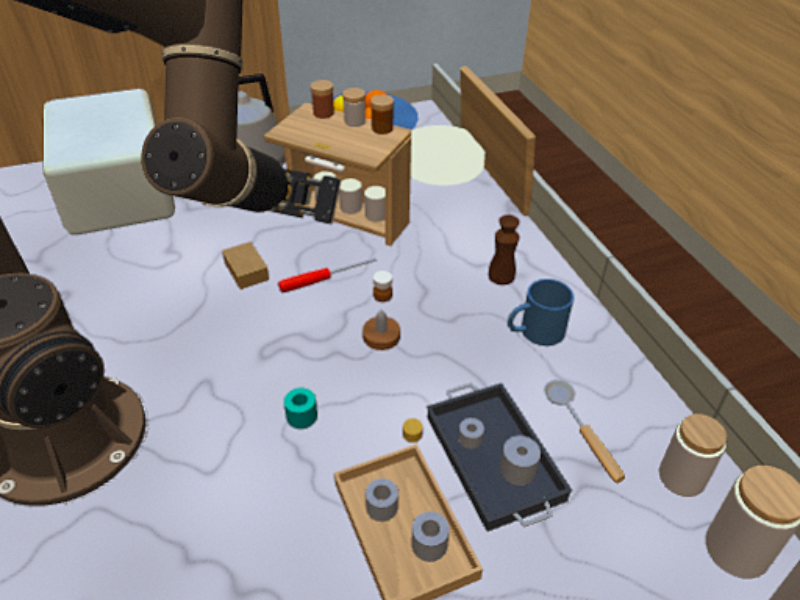

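```bash
python3 - <<'E'
from h import *
a=np.load('side0.npz')['p'].astype(float); s4=cv2.imread('pics/s4.png')[:,:,::-1].astype(float); n,_=snap('side'); n=n.astype(float)
for nm,r in(('cupR',np.s_[118:125,235:245]),('shelffoot',np.s_[132:142,205:240]),('side panel',np.s_[110:145,250:258]),('board top',np.s_[80:90,220:245]),('plate',np.s_[85:110,275:300]),('wallR',np.s_[60:120,420:500])): print(nm,a[r].mean((0,1)).round(1),s4[r].mean((0,1)).round(1),n[r].mean((0,1)).round(1))
E
```

```text
cupR [193.7 195.3 170.5] [196.8 197.6 173.1] [201.6 201.7 178.3]
shelffoot [149.8 124.4  96.4] [152.1 126.2  97.9] [123.7 104.7  84.1]
side panel [94.2 67.5 38.7] [95.7 68.5 39.5] [98.7 71.  40.9]
board top [167.  133.1  94.1] [169.5 135.2  95.9] [174.7 139.3  98.7]
plate [212.4 222.2 199.8] [215.5 224.2 202.8] [220.4 228.4 208.9]
wallR [132.9 103.3  63.3] [134.9 105.   64.4] [139.1 108.3  66.6]
```

The light level only drifts slowly, so the pictures do not show the lamp. Force and travel do: both pushes reached about 4 N at 6 mm, i.e. fully up. The robot is clear of everything, so I hand in.

```bash
python3 -c "
from plant import ctrl
print(ctrl.close_job())"
```

```text
the job is handed in; nothing more can be done
None
```

The job is handed in: collars d and e fit and stand in the pine tray, b and f were too tight and stand in the baking tin (a and c were absent), and the switch was pushed fully up once before and once after, by force and travel, since the cameras don't show the lamp.

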